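# Pack the isolation kit so that the case lid shuts

## Task

Pack the pipe isolation kit for the van: the length of pipe, the long and the short timber packer, the padlock and the pipe end cap (somebody has left that lying anywhere in the tray) must all lie flat on the floor of the wooden case, side by side with nothing on top of anything else, and each the same way up as it lies now. Then close the case's lid fully. The paint tin, the screw jar and the tape measure are not part of the kit: leave them where they are.

Things in the scene. Friction and masses are not known exactly. Their poses are not given: they have to be found in the camera images.
- case: Open wooden kit case, fixed to the bench. Origin: centre of its underside; x from the front wall to the hinged back wall, y along its length (to the left seen from the front), z up. A shallow tray: outside 136 (x) by 178 (y) by 21 mm high, inside 120 by 162 mm; walls 8 mm thick.
- case_in (a point): Centre of the tray's floor, 6 mm above the case's underside; same axes. The tray's walls stand only 15 mm above the floor, lower than the kit; the deep lid goes over it and leaves 37 mm from floor to lid.
- case_lid (a joint): Angle of the lid: 0 shut, at most 2.38 rad; starts near 2.25 rad, leaning back. Hinge line: along the case's y at x = +68, z = +21 mm (top outer edge of the back wall). Lid outside 136 by 178 by 28 mm deep (22 inside, walls 5). The stiff hinge holds it at any angle; 2 to 4 N at its free edge or 8 N halfway moves it. Closed fingers can push it over from behind, then down.
- case_lid_edge (a point): Middle of the lid's free outer edge: on the lid's outer face, 136 mm from the hinge and 28 mm out from the hinge plane. With the lid shut it is the top front edge, 49 mm above the bench.
- pipe: Length of plastic pipe, 27 mm diameter, 150 mm long, lying along its own y. It does not roll. Origin: centre of its underside.
- packer_long: Long timber packer (pine offcut), 45 (x) by 120 (y) by 35 mm high. Origin: centre of its underside.
- packer_short: Short timber packer (pine offcut), 40 (x) by 70 (y) by 22 mm high. Origin: centre of its underside.
- padlock: Brass padlock lying flat, 62 (x) by 40 (y) by 16 mm high over all. Origin: centre of its underside. Its solid body spans x = -31 to +3 mm (middle at x = -14 mm) and is 40 mm wide; the shackle reaches to x = +31 mm, 32 mm wide, 5 to 11 mm above the underside.
- end_cap: Plastic pipe end cap, round, 35 mm diameter, 26 mm high, standing on its closed end in the tray. Origin: centre of its underside.
- tin: Paint tin, 78 mm diameter, 78 mm high, stands on the bench; not part of the kit. Origin: centre of its underside.
- jar: Screw jar with a lid, 62 mm diameter, 86 mm high, stands on the bench; not part of the kit. Origin: centre of its underside.
- tape_measure: Tape measure lying on its flat, 73 by 92 by 33 mm; not part of the kit. Origin: near the centre of its underside.
Not all that is in view belongs to the job. What is shaped like the end_cap but black is not meant.

How it is judged:
By the outcome, as a careful person would: the job done as asked, in the order asked, and still so for the second after the job is handed in, with the robot touching nothing.
It also fails if it takes over 72 s, if anything falls off the work surface, if the arm or the gripper's body presses on something with over 40 N, if the wrist force passes 120 N, or if a joint passes its speed limit or range.

## Robot

A 6-joint arm with a two-finger parallel gripper is mounted at the origin on a cart in front of the work surface, level with it; the furniture and walls round the work are solid. World frame = base frame: x ahead of the robot, y to its left, z up, the work surface at z = 0. Lengths are in m, angles in rad, forces in N, time in s.
With the tool pointing down it reaches from about 0.25 to 0.725 m from the base axis. Payload 4 kg.
Tool frame: the origin (TCP) lies midway between the tips of the shut fingers; the grasp point (between the pads) lies 19 mm behind it; z points along the fingers, y is the line along which they close (so a half turn about z gives the same grasp; the last joint's range is limited). The gripper opens to 85 mm and grips with 20 to 120 N. Pads are 22 mm wide; open, the fingers measure 114 mm over their backs; the gripper's body (76 mm by 85 mm) begins 54 mm behind the grasp point. The pads swing forward as they close: fully open they stand 13 mm farther back than shut.
Start: joints at [-1.262, 0.241, 0.005, 1.335, 0, 1.571], TCP at [0.152, -0.476, 0.231] pointing down, gripper open.
Joint ranges: [-2.72, 2.72], [-1.05, 1.87], [-1.09, 1.28], [-1.99, 2.15], [-1.42, 1.44], [-3.14, 3.14]. Speed limits (rad/s): [2.79, 2.79, 3.14, 3.14, 3.14, 3.14].

## Interface

Orientations are given as a unit quaternion [x, y, z, w].
In Python, from workcell import get_obs, camera, job_done, silhouettes gives the robot as it stands. The module is installed in compiled form; this text tells all that it offers.
- The arm moves only by the tool drive_tool, never from a script. Its argument "increments" is a list of rows, each a list of 3 entries, a list of its own where there are three numbers: the shift along the world's x, y, z in mm, then the turn, a rotation vector about the world's x, y, z in degrees, then the opening, from 0 (shut) to 1 (fully open). A call has 1 to 8 rows; each row shifts and turns the commanded pose from where the row before left it; what a row does not reach is not made up. A row lasts 1/12 s, in which the tool goes at most 41.7 mm and 7.16 degrees, less where a joint would pass 70% of its speed; a pose out of reach is approached as far as the arm can. A call is refused whole if a number of a shift passes 41.7 or a number of a turn 7.16, either way. A call with a gripper value outside its range is refused whole. The fingers move at their own pace and stop on an object; the grip force is fixed at half the most. Time passes only in rows, so rows that do not move let the fingers close. It gives the time, the measured TCP pose, the force, the opening and the grip force at its end, in the units of the state.
- get_obs(): the state, without advancing time (a new reading comes with each control period).
- camera(name): name is "side" or "top"; returns a dict with "image" (480x640x3 uint8, red, green, blue), "K" (3x3 intrinsics, pixels), "k1" (the pictures are not rectified: a ray, as slopes to the right and down, at radius r is drawn at 1 + k1 r^2 times it, then the intrinsics apply), "view" (4x4, takes a point from world to camera coordinates). Camera axes: x right, y down, z forward; pixel columns grow to the right and rows downward; lengths in m; the calibration is good to about 2 mm. A picture is of the moment at which its call begins. There is no depth.
- job_done(): hands the job in; it is judged then, once.
Trained networks look in a picture, given as the dict that the camera call returned (one of the last four; its "shot" number tells which), for a name from the list of things; names that differ only in an ending like _2 or _b are one class to them, and where a whole thing is asked for, a point or a joint stands for the part that bears it (a point fixed in the world has none). Each returns a list of dicts, best first, with "conf" (0 to 1); they miss things now and then, are a little off and sometimes report something else, mostly with a low value. They report only what shows in the picture. A call takes as long as a camera call. They do not tell look-alikes from the thing itself.
- silhouettes(query, picture): "region" (480x640 bool, what is visible of it) and "bbox" ([left, top, right, bottom] in pixels, round what is visible of it).
The state is a dict: "clock": time; "joint_pos": joint angles; "joint_vel": joint speeds; "tau": joint torques, N m; "eef_pos": TCP position; "tool_rot": TCP orientation; "ft_force": force on the tool from outside, world axes, zero at the start; "ft_torque": the same for the moment, N m; "grip_width": finger opening in m; "grasp_force": force on a finger pad.
Only numpy, scipy, OpenCV 4.12 (cv2) and the standard library are available. Lean on these libraries where they do the work, as an engineer would, in place of code of your own. Each camera call takes 0.05 s, during which the arm holds its last target. There are 200 camera calls.

## Working session

There is one attempt and no reset: what is moved stays moved. The work goes in short steps, Python scripts to look and compute and a tool call to move; the robot and the scene stay as the last step left them, time stands still between calls to the robot, and variables do not carry over. Pictures are saved under pics/ and viewed, at most 10 in all, crops included, and the job is handed in when it is done.

Besides the shell and the picture viewer there is one more tool, called after "Call:" as name([rows], argument=value, ...), one row to a line, values as JSON. drive_tool: Moves the arm, as the interface text tells. Its arguments: {"type":"object","properties":{"increments":{"type":"array"}},"required":["increments"]}

```bash
mkdir -p pics; cat > h.py <<'E'
import numpy as np, cv2
from workcell import get_obs, camera, job_done, silhouettes
def ray(c,uv):
    K=np.array(c["K"]);k1=c["k1"];V=np.array(c["view"])
    d=np.array([(uv[0]-K[0,2])/K[0,0],(uv[1]-K[1,2])/K[1,1]]);s=d.copy()
    for _ in range(20): s=d/(1+k1*(s@s))
    R=V[:3,:3];return -R.T@V[:3,3], R.T@np.array([s[0],s[1],1.])
def onz(c,uv,z):
    o,d=ray(c,uv);return o+d*(z-o[2])/d[2]
def proj(c,p):
    V=np.array(c["view"]);q=V[:3,:3]@np.array(p)+V[:3,3];s=q[:2]/q[2];s=s*(1+c["k1"]*(s@s));K=np.array(c["K"])
    return np.array([K[0,0]*s[0]+K[0,2],K[1,1]*s[1]+K[1,2]])
def tri(c1,u1,c2,u2):
    o1,d1=ray(c1,u1);o2,d2=ray(c2,u2)
    t=np.linalg.lstsq(np.c_[d1,-d2],o2-o1,rcond=None)[0]
    a=o1+t[0]*d1;b=o2+t[1]*d2;return (a+b)/2,np.linalg.norm(a-b)
def save(n,im): cv2.imwrite(f"pics/{n}.png",cv2.cvtColor(np.ascontiguousarray(im),cv2.COLOR_RGB2BGR))
E
python3 - <<'E'
from h import *
np.set_printoptions(precision=4,suppress=True)
for n in("top","side"):
    c=camera(n);save(n+"0",c["image"]);V=c["view"];print(n,"cam at",ray(c,(320,240)),c["k1"],c["K"][0][0])
    for q in "pipe packer_long packer_short padlock end_cap tin jar tape_measure case case_lid".split():
        for d in silhouettes(q,c)[:3]:
            m=d["region"];ys,xs=np.nonzero(m);r=cv2.minAreaRect(np.c_[xs,ys].astype(np.float32))
            cc=cv2.boxPoints(r);print(q,round(d["conf"],2),d["bbox"],"bench c",onz(c,r[0],0)[:2],"px",np.round(r[0]),np.round(r[1]),round(r[2]))
o=get_obs();print(o)
E
```

```text
top cam at (array([0.4002, 0.0053, 1.1842]), array([ 0.0859,  0.0275, -0.9961])) 0.03584297566107692 479.80758412421864
pipe 0.57 [189.4, 194.1, 220.9, 257.3] bench c [0.5327 0.3225] px [206. 226.] [13. 62.] 18
packer_long 0.92 [436.4, 198.6, 459.6, 249.7] bench c [ 0.5434 -0.2742] px [446. 226.] [49. 21.] 90
packer_short 0.58 [421.8, 270.8, 451.0, 305.9] bench c [ 0.3869 -0.2479] px [436. 289.] [31. 18.] 56
packer_short 0.46 [254.4, 283.5, 283.7, 313.3] bench c [0.3562 0.1617] px [268. 298.] [25. 27.] 90
padlock 0.71 [199.2, 267.3, 223.8, 293.2] bench c [0.3966 0.3054] px [211. 281.] [19. 26.] 45
end_cap 0.64 [396.7, 226.4, 414.6, 237.3] bench c [ 0.5317 -0.1683] px [404. 230.] [13. 13.] 90
end_cap 0.53 [305.2, 239.0, 318.7, 253.1] bench c [0.4932 0.0577] px [312. 244.] [15. 14.] 90
end_cap 0.52 [247.9, 229.2, 266.6, 243.5] bench c [0.5083 0.1994] px [255. 236.] [13. 14.] 90
tin 0.71 [127.8, 248.4, 172.4, 284.5] bench c [0.431  0.4651] px [146. 266.] [32. 44.] 90
jar 0.62 [253.3, 282.1, 283.0, 310.8] bench c [0.3574 0.1617] px [268. 298.] [24. 27.] 90
tape_measure 0.68 [485.8, 277.8
[... 1588 characters left out ...]
28. 15.] 28
case_lid 0.68 [274.3, 201.7, 342.6, 255.5] bench c [ 0.4899 -0.2182] px [307. 229.] [66. 51.] 4
case_lid 0.64 [257.9, 313.7, 324.9, 338.2] bench c [0.5304 0.2972] px [291. 326.] [68. 13.] 9
{'clock': 1.1, 'joint_pos': array([-1.262 ,  0.2406,  0.005 ,  1.3352, -0.    ,  1.5708]), 'joint_vel': array([ 0.0003,  0.0001,  0.0009, -0.0001,  0.0004, -0.0006]), 'tau': array([  0.0004, -37.2221,  25.2696,   0.0013,   0.0001,  -0.    ]), 'eef_pos': array([ 0.1519, -0.4764,  0.2313]), 'tool_rot': array([ 0.9881,  0.1538, -0.    ,  0.    ]), 'ft_force': array([-0.3355,  0.1867,  0.3325]), 'ft_torque': array([-0.006 ,  0.0398, -0.0232]), 'grasp_force': 0.0, 'grip_width': 0.08587077079202426}
```

```bash
python3 - <<'E'
import cv2
t=cv2.imread("pics/top0.png");s=cv2.imread("pics/side0.png")
cv2.imwrite("pics/t1.png",cv2.resize(t[170:330,120:385],None,fx=3,fy=3,interpolation=cv2.INTER_CUBIC)[:600,:800])
cv2.imwrite("pics/t2.png",cv2.resize(t[180:330,290:550],None,fx=3,fy=3,interpolation=cv2.INTER_CUBIC))
cv2.imwrite("pics/s1.png",cv2.resize(s[190:390,200:400],None,fx=3,fy=3,interpolation=cv2.INTER_CUBIC))
E
```

```text
(no output)
```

View pics/t1.png

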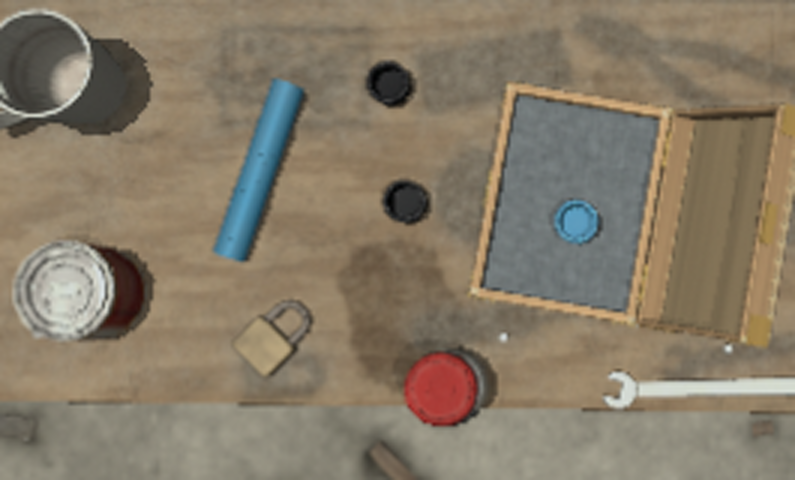

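View pics/t2.png

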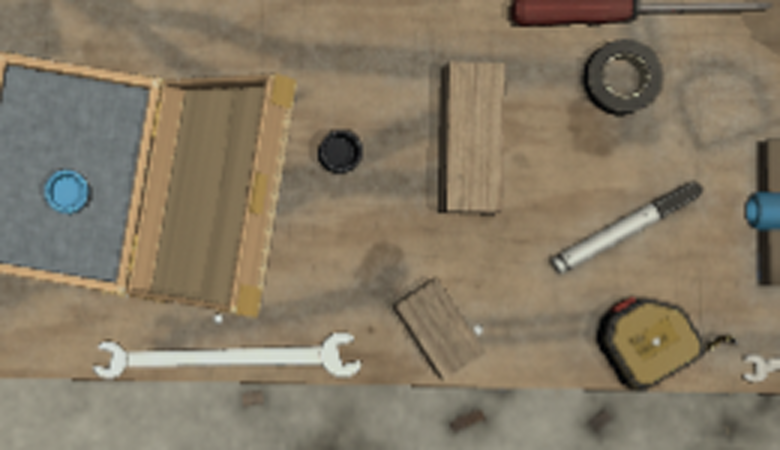

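View pics/s1.png

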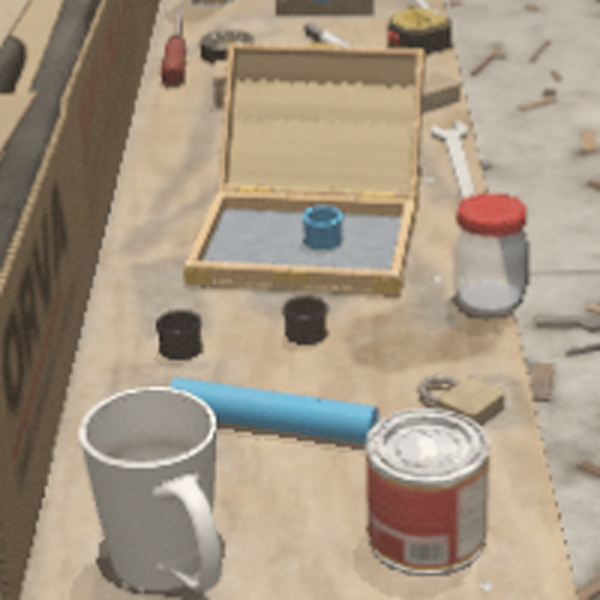

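The end_cap could be confused with three black caps at top px (250,198), (255,237) and (403,230). The blue cap at (312,244) in the tray, side px (308,265), is the one I want. The pipe is the blue one at (206,226). The blue thing on the box at the right, about (545,250), is not it.

```bash
cat > fit.py <<'E'
from h import *
from scipy.optimize import minimize
np.set_printoptions(precision=4,suppress=True)
U=4
def box(x0,x1,y0,y1,z0,z1): return np.array([[x,y,z] for x in(x0,x1) for y in(y0,y1) for z in(z0,z1)])/1e3
def cyl(r,h): a=np.arange(0,2*np.pi,.2);return np.vstack([np.c_[r*np.cos(a),r*np.sin(a),0*a+z] for z in(0,h)])/1e3
def pip():
    a=np.arange(0,2*np.pi,.2);return np.vstack([np.c_[13.5*np.cos(a),0*a+y,13.5+13.5*np.sin(a)] for y in(-75,75)])/1e3
M={"pipe":[pip()],"packer_long":[box(-22.5,22.5,-60,60,0,35)],"packer_short":[box(-20,20,-35,35,0,22)],
 "padlock":[box(-31,3,-20,20,0,16)],"end_cap":[cyl(17.5,26)]}
def T(P,p):
    c,s=np.cos(p[2]),np.sin(p[2]);return P@np.array([[c,s,0],[-s,c,0],[0,0,1]])+[p[0],p[1],p[3] if len(p)>3 else 0]
def render(c,parts,p,win):
    im=np.zeros(((win[3]-win[1])*U,(win[2]-win[0])*U),np.uint8)
    for P in parts:
        q=(np.array([proj(c,x) for x in T(P,p)])+.5-np.array(win[:2]))*U
        cv2.fillPoly(im,[np.round(cv2.convexHull(q.astype(np.float32))*16).astype(np.int32)],1,shift=4)
    return im
def fit(name,obs,p0,parts=None,rend=None):
    parts=parts or M.get(name);dat=[]
    for c,m in obs:
        ys,xs=np.nonzero(m);w=[xs.min()-6,ys.min()-6,xs.max()+7,ys.max()+7]
        k=cv2.resize(m[w[1]:w[3],w[0]:w[2]].astype(np.float32),None,fx=U,fy=U,interpolation=cv2.INTER_LINEAR)>.5
        dat.append((c,w,k))
    def cost(v):
        p=v*np.array([1e-3,1e-3,.01,1e-3][:len(v)]);s=0
        for c,w,k in dat:
            r=(rend or render)(c,parts,p,w)>0;s+=(r^k).sum()/k.sum()
        return s
    v0=np.array(p0)/np.array([1e-3,1e-3,.01,1e-3][:len(p0)])
    S=np.vstack([v0]+[v0+8*e for e in np.eye(len(v0))])
    for _ in range(2):
        r=minimize(cost,S[0],method="Nelder-Mead",options=dict(initial_simplex=S,xatol=.05,fatol=1e-4));S=np.vstack([r.x]+[r.x+3*e for e in np.eye(len(v0))])
    return r.x*np.array([1e-3,1e-3,.01,1e-3][:len(p0)]),r.fun
def rendcase(c,parts,p,w):
    a=render(c,[box(-60,60,-81,81,6,6)],p,w);b=render(c,[box(-60,60,-81,81,21,21)],p,w);return a&b
def gray(c,uv):
    h=cv2.cvtColor(c["image"],cv2.COLOR_RGB2HSV).astype(int);m=((h[...,1]<60)|((h[...,0]>90)&(h[...,0]<125)))&(h[...,2]>40)
    m[:uv[1]-60]=0;m[uv[1]+60:]=0;m[:,:uv[0]-60]=0;m[:,uv[0]+60:]=0
    m=cv2.morphologyEx(m.astype(np.uint8),cv2.MORPH_OPEN,np.ones((3,3)))
    n,l=cv2.connectedComponents(m);m=(l==l[uv[1],uv[0]]).astype(np.uint8)
    return cv2.morphologyEx(m,cv2.MORPH_CLOSE,np.ones((9,9)))>0
E
cat > m1.py <<'E'
from fit import *
ct=camera("top");cs=camera("side")
def S(q,c,uv):
    for d in silhouettes(q,c):
        b=d["bbox"]
        if b[0]<uv[0]<b[2] and b[1]<uv[1]<b[3]: return d["region"]
gt=gray(ct,(300,240));gs=gray(cs,(290,268));print("gray",gt.sum(),gs.sum())
p0=[.52,.06,-1.4,0]
print("case top",fit("case",[(ct,gt)],p0[:3],[0],rendcase))
g,gf=None,None
print("case both",fit("case",[(ct,gt),(cs,gs)],p0,[0],rendcase))
for q,ut,us,p in [("pipe",(206,226),(292,327),[.533,.32,-.3,0]),("padlock",(211,281),(353,321),[.39,.31,-.75,0]),("end_cap",(312,244),(308,265),[.49,.05,0,.006]),
  ("packer_long",(446,226),None,[.54,-.27,0]),("packer_short",(436,289),None,[.387,-.245,.6])]:
    mt=S(q,ct,ut);ms=S(q,cs,us) if us else None
    if q=="padlock":
        for n,c,m in(("t",ct,mt),("s",cs,ms)):print("padlock px",m.sum())
        # body only: colour brass
        for c,m in((ct,mt),(cs,ms)):
            hs=cv2.cvtColor(c["image"],cv2.COLOR_RGB2HSV)
        parts=[box(-31,3,-20,20,0,16),box(3,22,-16,-9,5,11),box(3,22,9,16,5,11),box(22,31,-12,12,5,11)]
    else: parts=M[q]
    if mt is not None: print(q,"top",*fit(q,[(ct,mt)],p[:3],parts))
    if mt is not None and ms is not None: print(q,"both",*fit(q,[(ct,mt),(cs,ms)],p,parts))
print(get_obs()["clock"])
E
time python3 m1.py
```

```text
gray 3203 1162
case top (array([ 0.5084,  0.0633, -1.7287]), np.float64(0.016626336741862462))
case both (array([ 0.5089,  0.0629, -1.7249,  0.0021]), np.float64(0.08951322933908762))
pipe top [0.574  0.2521 0.2544] 0.9428001330229464
pipe both [ 0.5413  0.3261  0.1265 -0.0341] 2.172268488465635
padlock px 342
padlock px 255
padlock top [ 0.3982  0.3005 -0.8167] 0.14035087719298245
padlock both [ 0.3981  0.2999 -0.7775  0.0025] 0.737078603371173
end_cap top [ 0.4925  0.0573 -0.0444] 0.08573596358118361
end_cap both [ 0.4915  0.0567 -0.0895  0.0106] 0.21000827700372465
packer_long top [ 0.5424 -0.2395 -0.5081] 0.7063145809414466
packer_short top [ 0.3875 -0.2442  2.1534] 0.038686459739091315
1.6
real	0m12.249s
user	0m4.786s
sys	0m0.571s
```

```bash
sed -i 's/\[.533,.32,-.3,0\]/[.533,.322,1.27,0]/; s/\[.54,-.27,0\])/[.54,-.27,1.57])/; s/^print("case.*//' m1.py; sed -i 's/("padlock",(211.*\[.49,.05,0,.006\]),/ /' m1.py; python3 m1.py
```

```text
gray 3202 1165
pipe top [0.5321 0.3185 1.2546] 0.0649546827794562
pipe both [0.5314 0.3182 1.2515 0.002 ] 0.2769537910494486
packer_long top [ 0.54   -0.2692  1.5663] 0.04059680777238029
packer_short top [ 0.3876 -0.2441  2.1447] 0.043288590604026844
1.9
```

Call:
drive_tool([
  [[21.2, 33.3, 0], [0, 0, 3.95], 0.7],
  [[21.2, 33.3, 0], [0, 0, 3.95], 0.7],
  [[21.2, 33.3, 0], [0, 0, 3.95], 0.7],
  [[21.2, 33.3, 0], [0, 0, 3.95], 0.7],
  [[21.2, 33.3, 0], [0, 0, 3.95], 0.7],
  [[21.2, 33.3, 0], [0, 0, 3.95], 0.7],
  [[21.2, 33.3, 0], [0, 0, 3.95], 0.7],
  [[21.2, 33.3, 0], [0, 0, 3.95], 0.7],
])

```text
clock: 2.57
eef_pos: [0.3222, -0.2083, 0.2316]
tool_rot: [0.908, 0.418, 0.0, 0.0]
ft_force: [-0.0, -1.1, 0.5]
grip_width: 0.0599
grasp_force: 0.0
```

Call:
drive_tool([
  [[21.2, 33.3, 0], [0, 0, 3.95], 0.7],
  [[21.2, 33.3, 0], [0, 0, 3.95], 0.7],
  [[21.2, 33.3, 0], [0, 0, 3.95], 0.7],
  [[21.2, 33.3, 0], [0, 0, 3.95], 0.7],
  [[21.2, 33.3, 0], [0, 0, 3.95], 0.7],
  [[21.2, 33.3, 0], [0, 0, 3.95], 0.7],
  [[21.2, 33.3, 0], [0, 0, 3.95], 0.7],
  [[21.2, 33.3, 0], [0, 0, 3.95], 0.7],
])

```text
clock: 3.23
eef_pos: [0.4919, 0.0585, 0.2314]
tool_rot: [0.76, 0.65, 0.0, 0.0]
ft_force: [0.8, 0.2, 1.1]
grip_width: 0.0599
grasp_force: 0.0
```

```bash
cat > st.py <<'E'
from h import *
import sys
o=get_obs();q=o["tool_rot"];phi=np.degrees(np.arctan2(2*q[0]*q[1]-0, q[1]**2-q[0]**2+q[3]**2-q[2]**2)) 
from scipy.spatial.transform import Rotation as R
y=R.from_quat(q).as_matrix()[:,1];z=R.from_quat(q).as_matrix()[:,2]
C=np.array([.5085,.063]);a=-1.7275;ex=np.array([np.cos(a),np.sin(a)]);ey=np.array([-np.sin(a),np.cos(a)])
d=o["eef_pos"][:2]-C
print("t",round(o["clock"],2),"p",np.round(o["eef_pos"]*1e3,1),"incase",np.round([d@ex*1e3,d@ey*1e3],1),"phi",round(np.degrees(np.arctan2(y[1],y[0])),1),"z",np.round(z,3),"q",np.round(o["joint_pos"],2),"w",round(o["grip_width"]*1e3,1),"g",round(o["grasp_force"],1),"F",np.round(o["ft_force"],1))
def w(x,y): return np.round((C+x/1e3*ex+y/1e3*ey)*1e3,1)
for s in sys.argv[1:]:
    x,yy=map(float,s.split(","));t=w(x,yy);print(s,"->",t,"delta",np.round(t-o["eef_pos"][:2]*1e3,1))
E
python3 st.py -41,-61 27,0 -36.5,20
```

```text
t 3.23 p [491.9  58.5 231.4] incase [  7.1 -15.7] phi -8.9 z [ 0.001 -0.    -1.   ] q [ 0.12  0.23 -0.01  1.33 -0.    1.84] w 59.9 g 0.0 F [0.8 0.2 1.1]
-41,-61 -> [454.6 113. ] delta [-37.3  54.5]
27,0 -> [504.3  36.3] delta [ 12.4 -22.2]
-36.5,20 -> [534.   95.9] delta [42.1 37.4]
```

Call:
drive_tool([
  [[0, 0, -40], [0, 0, 0], 0.7],
  [[0, 0, -40], [0, 0, 0], 0.7],
  [[0, 0, -40], [0, 0, 0], 0.7],
  [[0, 0, -40], [0, 0, 0], 0.7],
  [[0, 0, -35], [0, 0, 0], 0.7],
  [[0, 0, -15], [0, 0, 0], 0.7],
  [[0, 0, 0], [0, 0, 0], 0.7],
  [[0, 0, 0], [0, 0, 0], 0],
])

```text
clock: 3.9
eef_pos: [0.4905, 0.0564, 0.0208]
tool_rot: [0.761, 0.649, -0.001, -0.001]
ft_force: [0.5, -0.6, 0.3]
grip_width: 0.049
grasp_force: 0.0
```

Call:
drive_tool([
  [[0, 0, 0], [0, 0, 0], 0],
  [[0, 0, 0], [0, 0, 0], 0],
  [[0, 0, 0], [0, 0, 0], 0],
  [[0, 0, 0], [0, 0, 0], 0],
])

```text
clock: 4.23
eef_pos: [0.4931, 0.0566, 0.0233]
tool_rot: [0.761, 0.649, 0.002, 0.001]
ft_force: [-0.9, -0.1, 5.9]
grip_width: 0.0313
grasp_force: 60.0
```

```bash
python3 st.py -41,-61
```

```text
t 4.23 p [493.1  56.6  23.3] incase [  8.7 -14.2] phi -9.1 z [ 0.005  0.    -1.   ] q [ 0.11  0.43 -0.33  0.81 -0.    1.84] w 31.3 g 60.0 F [-0.9 -0.1  5.9]
-41,-61 -> [454.6 113. ] delta [-38.5  56.4]
```

Call:
drive_tool([
  [[0, 0, 20], [0, 0, 0], 0],
  [[0, 0, 30], [0, 0, 0], 0],
  [[0, 0, 0], [0, 0, 0], 0],
])

```text
clock: 4.48
eef_pos: [0.4949, 0.0569, 0.0765]
tool_rot: [0.761, 0.649, 0.004, 0.003]
ft_force: [1.4, -0.4, 0.3]
grip_width: 0.0307
grasp_force: 59.7
```

```bash
python3 st.py; python3 - <<'E'
from h import *
c=camera("side");a=cv2.resize(c["image"][170:300,240:390],None,fx=4,fy=4,interpolation=cv2.INTER_CUBIC)
save("v1",a)
E
```

```text
t 4.48 p [494.9  56.9  76.5] incase [  8.2 -12.4] phi -9.1 z [ 0.009  0.001 -1.   ] q [ 0.11  0.36 -0.27  0.94 -0.    1.84] w 30.7 g 59.7 F [ 1.4 -0.4  0.3]
```

View pics/v1.png

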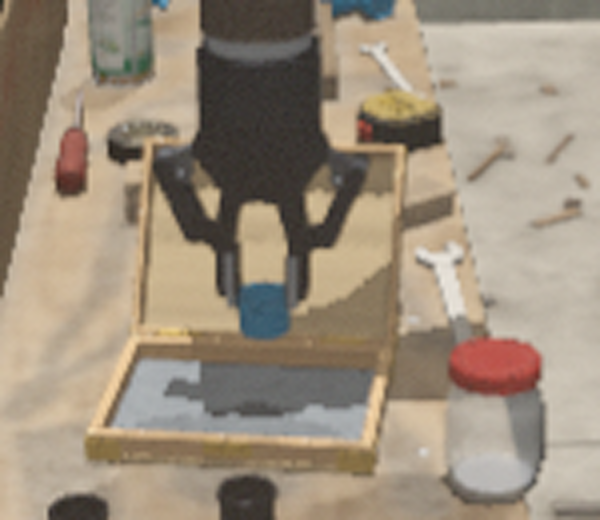

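Call:
drive_tool([
  [[-18, 28, 0], [0, 0, 0], 0],
  [[-18.5, 28.5, 0], [0, 0, 0], 0],
  [[0, 0, 0], [0, 0, 0], 0],
  [[0, 0, 0], [0, 0, 0], 0],
])

```text
clock: 4.87
eef_pos: [0.4534, 0.1138, 0.0709]
tool_rot: [0.76, 0.65, -0.001, -0.0]
ft_force: [0.1, -1.2, 0.0]
grip_width: 0.0317
grasp_force: 59.7
```

```bash
python3 st.py -41,-61
```

```text
t 4.87 p [453.4 113.8  70.9] incase [-41.6 -62.4] phi -8.9 z [-0.001 -0.    -1.   ] q [ 0.25  0.32 -0.34  0.91 -0.    1.97] w 31.7 g 59.7 F [ 0.1 -1.2  0. ]
-41,-61 -> [454.6 113. ] delta [ 1.2 -0.8]
```

Call:
drive_tool([
  [[1.2, -0.8, -29], [0, 0, 0], 0],
  [[0, 0, -15], [0, 0, 0], 0],
  [[0, 0, -5], [0, 0, 0], 0],
  [[0, 0, 0], [0, 0, 0], 0],
  [[0, 0, 0], [0, 0, 0], 0.55],
  [[0, 0, 0], [0, 0, 0], 0.55],
  [[0, 0, 20], [0, 0, 0], 0.55],
  [[0, 0, 40], [0, 0, 0], 0.55],
])

```text
clock: 5.53
eef_pos: [0.4521, 0.1106, 0.0787]
tool_rot: [0.761, 0.648, -0.005, -0.002]
ft_force: [1.3, 0.9, -0.7]
grip_width: 0.0469
grasp_force: 0.0
```

```bash
python3 st.py
```

```text
t 5.53 p [452.1 110.6  78.7] incase [-38.2 -63.1] phi -9.2 z [-0.01  -0.003 -1.   ] q [ 0.24  0.31 -0.33  0.94 -0.    1.97] w 46.9 g 0.0 F [ 1.3  0.9 -0.7]
```

Call:
drive_tool([
  [[6.3, 17.2, 0], [0, 0, 6.75], 0.65],
  [[6.3, 17.2, 0], [0, 0, 6.75], 0.65],
  [[6.3, 17.2, 0], [0, 0, 6.75], 0.65],
  [[6.3, 17.2, 0], [0, 0, 6.75], 0.65],
  [[6.3, 17.2, 0], [0, 0, 6.75], 0.65],
  [[6.3, 17.2, 0], [0, 0, 6.75], 0.65],
  [[6.3, 17.2, 0], [0, 0, 6.75], 0.65],
  [[6.3, 17.2, 0], [0, 0, 6.75], 0.65],
])

```text
clock: 6.2
eef_pos: [0.5069, 0.2501, 0.082]
tool_rot: [0.381, 0.925, -0.0, 0.0]
ft_force: [-0.3, 0.0, -0.2]
grip_width: 0.0554
grasp_force: 0.0
```

Call:
drive_tool([
  [[6.3, 17.2, 0], [0, 0, 6.75], 0.65],
  [[6.3, 17.2, 0], [0, 0, 6.75], 0.65],
  [[6.3, 17.2, 0], [0, 0, 6.75], 0.65],
  [[6.3, 17.2, 0], [0, 0, 6.75], 0.65],
  [[0, 0, -20], [0, 0, 0], 0.65],
  [[0, 0, 0], [0, 0, 0], 0.65],
])

```text
clock: 6.7
eef_pos: [0.5304, 0.3181, 0.0589]
tool_rot: [0.157, 0.988, -0.002, -0.002]
ft_force: [-0.2, -1.5, -1.6]
grip_width: 0.0555
grasp_force: 0.0
```

```bash
python3 st.py
```

```text
t 6.7 p [530.4 318.1  58.9] incase [-255.4  -18.2] phi 71.9 z [-0.004 -0.003 -1.   ] q [ 0.54  0.59  0.08  1.06 -0.    0.86] w 55.5 g 0.0 F [-0.2 -1.5 -1.6]
```

Call:
drive_tool([
  [[0, 0, -30], [0, 0, 0], 0.65],
  [[0, 0, -20], [0, 0, 0], 0.65],
  [[0, 0, -6], [0, 0, 0], 0.65],
  [[0, 0, 0], [0, 0, 0], 0],
  [[0, 0, 0], [0, 0, 0], 0],
  [[0, 0, 0], [0, 0, 0], 0],
  [[0, 0, 0], [0, 0, 0], 0],
  [[0, 0, 0], [0, 0, 0], 0],
])

```text
clock: 7.37
eef_pos: [0.5324, 0.319, 0.0078]
tool_rot: [0.157, 0.988, 0.001, 0.001]
ft_force: [0.6, -0.1, -0.4]
grip_width: 0.0255
grasp_force: 60.6
```

```bash
python3 st.py 25,0
```

```text
t 7.37 p [532.4 319.    7.8] incase [-256.6  -16.4] phi 71.9 z [ 0.002  0.001 -1.   ] q [ 0.54  0.65  0.02  0.95 -0.    0.86] w 25.5 g 60.6 F [ 0.6 -0.1 -0.4]
25,0 -> [504.6  38.3] delta [ -27.8 -280.7]
```

Call:
drive_tool([
  [[0, 0, 30], [0, 0, 0], 0],
  [[0, -10, 35], [0, 0, 0], 0],
  [[-4, -35, 0], [0, 0, 1.3], 0],
  [[-4, -38, 0], [0, 0, 1.3], 0],
  [[-4, -38, 0], [0, 0, 1.3], 0],
  [[-4, -38, 0], [0, 0, 1.3], 0],
  [[-4, -38, 0], [0, 0, 1.3], 0],
  [[-4, -38, 0], [0, 0, 1.3], 0],
])

```text
clock: 8.03
eef_pos: [0.5074, 0.0821, 0.0723]
tool_rot: [0.089, 0.996, 0.0, 0.001]
ft_force: [0.6, -1.6, -0.5]
grip_width: 0.0254
grasp_force: 60.6
```

Call:
drive_tool([
  [[-3, -35, 0], [0, 0, 1.3], 0],
  [[0, -10, 0], [0, 0, 0], 0],
  [[0, 0, 0], [0, 0, 0], 0],
  [[0, 0, 0], [0, 0, 0], 0],
])

```text
clock: 8.37
eef_pos: [0.505, 0.0383, 0.072]
tool_rot: [0.079, 0.997, 0.0, 0.001]
ft_force: [0.7, 0.9, -0.3]
grip_width: 0.0256
grasp_force: 60.7
```

```bash
python3 st.py 25,0
```

```text
t 8.37 p [505.   38.3  72. ] incase [24.9  0.4] phi 80.9 z [ 0.002  0.001 -1.   ] q [ 0.08  0.38 -0.24  0.95  0.    0.23] w 25.6 g 60.7 F [ 0.7  0.9 -0.3]
25,0 -> [504.6  38.3] delta [-0.4  0. ]
```

Call:
drive_tool([
  [[0, 0, -35], [0, 0, 0], 0],
  [[0, 0, -19], [0, 0, 0], 0],
  [[0, 0, -5], [0, 0, 0], 0],
  [[0, 0, 0], [0, 0, 0], 0],
  [[0, 0, 0], [0, 0, 0], 0.4],
  [[0, 0, 0], [0, 0, 0], 0.4],
  [[0, 0, 25], [0, 0, 0], 0.4],
  [[0, 0, 25], [0, 0, 0], 0.4],
])

```text
clock: 9.03
eef_pos: [0.5028, 0.0394, 0.0615]
tool_rot: [0.078, 0.997, -0.0, -0.002]
ft_force: [0.8, -0.4, -0.0]
grip_width: 0.0344
grasp_force: 0.0
```

Call:
drive_tool([
  [[2.5, 16.5, 0], [0, 0, 0], 0],
  [[2.5, 16.5, 0], [0, 0, 0], 0],
  [[0, 0, 0], [0, 0, 0], 0],
  [[0, 0, 0], [0, 0, 0], 0],
  [[0, 0, -25], [0, 0, 0], 0],
  [[0, 0, -20], [0, 0, 0], 0],
  [[0, 0, 0], [0, 0, 0], 0],
])

```text
clock: 9.62
eef_pos: [0.5058, 0.0708, 0.0137]
tool_rot: [0.079, 0.997, -0.001, -0.004]
ft_force: [-0.1, 0.4, -0.2]
grip_width: 0.0
grasp_force: 0.0
```

```bash
python3 st.py 18,0
```

```text
t 9.62 p [505.8  70.8  13.7] incase [-7.3 -3.9] phi 81.0 z [-0.008 -0.001 -1.   ] q [ 0.14  0.47 -0.28  0.82 -0.    0.3 ] w 0.0 g 0.0 F [-0.1  0.4 -0.2]
18,0 -> [505.7  45.2] delta [ -0.1 -25.6]
```

Call:
drive_tool([
  [[-0.8, -5, 0], [0, 0, 0], 0],
  [[-0.8, -5, 0], [0, 0, 0], 0],
  [[-0.8, -5, 0], [0, 0, 0], 0],
  [[-0.5, -3, 0], [0, 0, 0], 0],
  [[-0.5, -3, 0], [0, 0, 0], 0],
  [[0, 0, 0], [0, 0, 0], 0],
])

```text
clock: 10.12
eef_pos: [0.5064, 0.0498, 0.018]
tool_rot: [0.079, 0.997, 0.0, 0.001]
ft_force: [1.0, -0.0, -0.7]
grip_width: 0.0002
grasp_force: 0.1
```

```bash
python3 st.py 18,0
```

```text
t 10.12 p [506.4  49.8  18. ] incase [13.4  0. ] phi 80.9 z [ 0.001 -0.    -1.   ] q [ 0.1   0.45 -0.3   0.82 -0.    0.26] w 0.2 g 0.1 F [ 1.  -0.  -0.7]
18,0 -> [505.7  45.2] delta [-0.7 -4.6]
```

Call:
drive_tool([
  [[-0.3, -2, 0], [0, 0, 0], 0],
  [[-0.3, -2, 0], [0, 0, 0], 0],
  [[-0.3, -2, 0], [0, 0, 0], 0],
])

```text
clock: 10.37
eef_pos: [0.5052, 0.0445, 0.0174]
tool_rot: [0.078, 0.997, 0.0, 0.0]
ft_force: [0.1, 0.6, -0.2]
grip_width: 0.0002
grasp_force: 0.2
```

Call:
drive_tool([
  [[-0.3, -2, 0], [0, 0, 0], 0],
])

```text
clock: 10.45
eef_pos: [0.5049, 0.0431, 0.0174]
tool_rot: [0.078, 0.997, 0.001, 0.0]
ft_force: [-0.3, 7.4, 2.6]
grip_width: 0.0001
grasp_force: 3.2
```

Call:
drive_tool([
  [[-0.3, -2, 0], [0, 0, 0], 0],
])

```text
clock: 10.53
eef_pos: [0.5049, 0.0429, 0.0177]
tool_rot: [0.078, 0.997, 0.003, 0.0]
ft_force: [-0.7, 10.6, 2.9]
grip_width: -0.0001
grasp_force: 5.7
```

```bash
python3 st.py; python3 - <<'E'
from h import *
c=camera("top");save("v2",cv2.resize(c["image"][180:290,260:400],None,fx=5,fy=5,interpolation=cv2.INTER_CUBIC))
E
```

```text
t 10.53 p [504.9  42.9  17.7] incase [20.4 -0.4] phi 81.1 z [ 0.001  0.006 -1.   ] q [ 0.08  0.45 -0.3   0.82  0.01  0.24] w -0.1 g 5.7 F [-0.7 10.6  2.9]
```

View pics/v2.png

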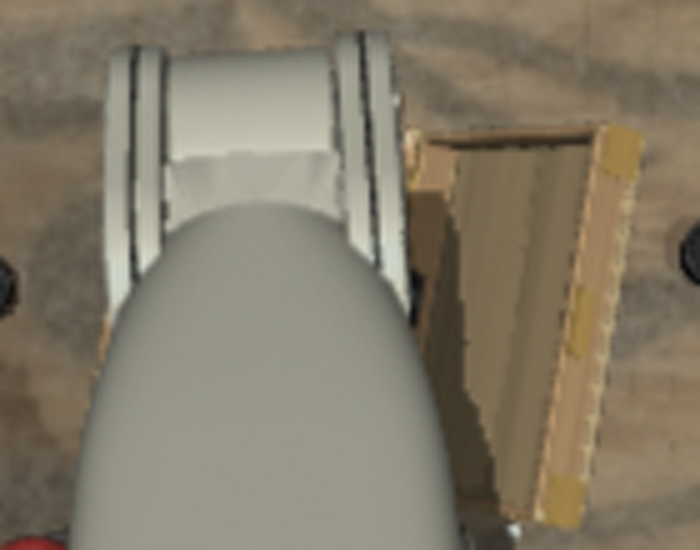

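Call:
drive_tool([
  [[0.5, 4, 5], [0, 0, 0], 0],
  [[1, 5, 40], [0, 0, 0], 0],
  [[-14.8, 32.5, 15], [0, 0, -4.63], 0.65],
  [[-14.8, 32.5, 0], [0, 0, -4.63], 0.65],
  [[-14.8, 32.5, 0], [0, 0, -4.63], 0.65],
  [[-14.8, 32.5, 0], [0, 0, -4.63], 0.65],
  [[-14.8, 32.5, 0], [0, 0, -4.63], 0.65],
  [[-14.8, 32.5, 0], [0, 0, -4.63], 0.65],
])

```text
clock: 11.25
eef_pos: [0.4164, 0.2456, 0.0776]
tool_rot: [0.318, 0.948, -0.0, 0.0]
ft_force: [0.9, 0.9, -0.6]
grip_width: 0.0558
grasp_force: 0.0
```

Call:
drive_tool([
  [[-14.8, 32.5, 0], [0, 0, -4.63], 0.65],
  [[-14.8, 32.5, 0], [0, 0, -4.63], 0.65],
  [[0, 0, -30], [0, 0, 0], 0.65],
  [[0, 0, 0], [0, 0, 0], 0.65],
  [[0, 0, 0], [0, 0, 0], 0.65],
])

```text
clock: 11.67
eef_pos: [0.386, 0.3086, 0.0462]
tool_rot: [0.39, 0.921, -0.002, -0.001]
ft_force: [-0.8, -0.5, -0.3]
grip_width: 0.0555
grasp_force: 0.0
```

```bash
python3 st.py; cat > look.py <<'E'
from fit import *
ct=camera("top");gt=gray(ct,(305,238))
# blue segmentation near case
h=cv2.cvtColor(ct["image"],cv2.COLOR_RGB2HSV).astype(int)
m=((h[...,0]>90)&(h[...,0]<115)&(h[...,1]>110)&(h[...,2]>50)).astype(np.uint8);m[:180]=0;m[300:]=0;m[:,:265]=0;m[:,350:]=0
n,l,s,c=cv2.connectedComponentsWithStats(m)
a=-1.7275;C=np.array([.5085,.063]);ex=np.array([np.cos(a),np.sin(a)]);ey=np.array([-np.sin(a),np.cos(a)])
for i in range(1,n):
    if s[i,4]>30:
        q="pipe" if s[i,4]>200 else "end_cap"
        g=onz(ct,c[i],.02)[:2];p,f=fit(q,[(ct,l==i)],[g[0],g[1],a],[x+[0,0,.006] for x in M[q]]);d=p[:2]-C
        print(q,s[i,4],"case x,y",np.round([d@ex*1e3,d@ey*1e3],1),"yaw",round(np.degrees(p[2]-a),1),round(f,3))
save("look",ct["image"][180:290,260:400])
E
python3 look.py; python3 - <<'E'
import cv2;cv2.imwrite("pics/v3.png",cv2.resize(cv2.imread("pics/look.png"),None,fx=5,fy=5))
E
```

```text
t 11.67 p [386.  308.6  46.2] incase [-223.4 -159.4] phi 44.0 z [-0.003 -0.004 -1.   ] q [ 0.67  0.4  -0.3   0.88 -0.    1.48] w 55.5 g 0.0 F [-0.8 -0.5 -0.3]
pipe 639 case x,y [45.5  0.7] yaw 0.4 0.09
end_cap 153 case x,y [-41.5 -59.4] yaw 3.4 0.194
```

View pics/v3.png

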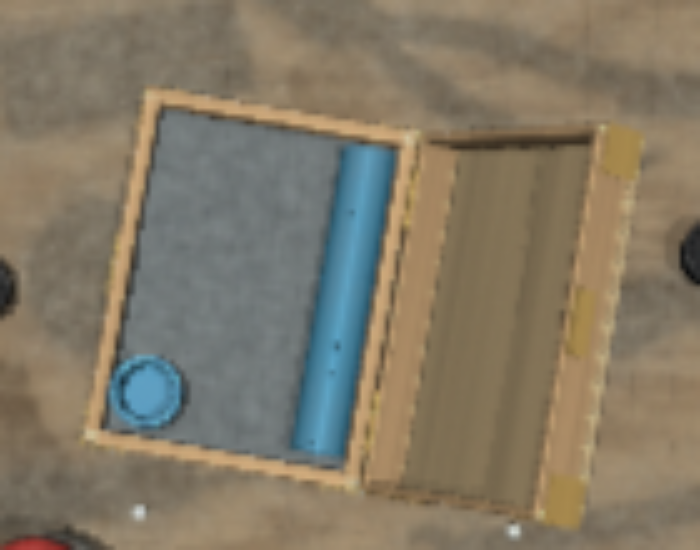

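Call:
drive_tool([
  [[1.5, 1, -25], [0, 0, 0], 0.65],
  [[0, 0, -12], [0, 0, 0], 0.65],
  [[0, 0, -4], [0, 0, 0], 0.65],
  [[0, 0, 0], [0, 0, 0], 0],
  [[0, 0, 0], [0, 0, 0], 0],
  [[0, 0, 0], [0, 0, 0], 0],
  [[0, 0, 0], [0, 0, 0], 0],
  [[0, 0, 0], [0, 0, 0], 0],
])

```text
clock: 12.38
eef_pos: [0.3899, 0.3108, 0.0072]
tool_rot: [0.391, 0.92, 0.001, 0.001]
ft_force: [0.6, -0.9, 2.0]
grip_width: 0.0379
grasp_force: 60.4
```

Call:
drive_tool([
  [[0, 0, 25], [0, 0, 0], 0],
  [[0, 0, 40], [0, 0, 0], 0],
  [[0, 0, 0], [0, 0, 0], 0],
])

```text
clock: 12.63
eef_pos: [0.3928, 0.3135, 0.0776]
tool_rot: [0.391, 0.92, 0.005, 0.003]
ft_force: [2.0, 0.4, -1.4]
grip_width: 0.0382
grasp_force: 61.0
```

```bash
python3 st.py -17,-54
```

```text
t 12.63 p [392.8 313.5  77.6] incase [-229.4 -153.4] phi 44.0 z [ 0.009  0.007 -1.   ] q [ 0.67  0.36 -0.26  0.94  0.    1.48] w 38.2 g 61.0 F [ 2.   0.4 -1.4]
-17,-54 -> [457.8  88.2] delta [  65.  -225.3]
```

Call:
drive_tool([
  [[10, -5, 0], [0, 0, 7], 0],
  [[10, -5, 0], [0, 0, 7], 0],
  [[10, -5, 0], [0, 0, 7], 0],
  [[10, -5, 0], [0, 0, 7], 0],
  [[10, -5, 0], [0, 0, 7], 0],
  [[10, -5, 0], [0, 0, 7], 0],
  [[10, -5, 0], [0, 0, 7], 0],
  [[10, -5, 0], [0, 0, 7], 0],
])

```text
clock: 13.3
eef_pos: [0.4696, 0.2703, 0.0712]
tool_rot: [-0.09, 0.996, 0.0, 0.0]
ft_force: [0.6, -0.1, -1.2]
grip_width: 0.0381
grasp_force: 60.9
```

Call:
drive_tool([
  [[10, -5, 0], [0, 0, 7], 0],
  [[10, -5, 0], [0, 0, 7], 0],
  [[0.2, -9, 0], [0, 0, 7], 0],
  [[0.2, -9, 0], [0, 0, 7], 0],
  [[0.2, -9, 0], [0, 0, 7], 0],
  [[0.2, -9, 0], [0, 0, 7], 0],
  [[0.2, -9, 0], [0, 0, 7], 0],
  [[0.2, -9, 0], [0, 0, 7], 0],
])

```text
clock: 13.97
eef_pos: [0.4903, 0.2062, 0.0712]
tool_rot: [-0.547, 0.837, -0.0, 0.0]
ft_force: [-0.7, -0.4, -1.4]
grip_width: 0.0381
grasp_force: 60.9
```

Call:
drive_tool([
  [[0.2, -9, 0], [0, 0, 7], 0],
  [[0.2, -9, 0], [0, 0, 7], 0],
  [[0.2, -9, 0], [0, 0, 7], 0],
  [[0.2, -9, 0], [0, 0, 7], 0],
  [[0.2, -9, 0], [0, 0, 7], 0],
  [[0.2, -9, 0], [0, 0, 7], 0],
  [[0.2, -9, 0], [0, 0, 7], 0],
  [[0.2, -9, 0], [0, 0, 7], 0],
])

```text
clock: 14.63
eef_pos: [0.4919, 0.1342, 0.0713]
tool_rot: [0.876, -0.482, 0.0, -0.0]
ft_force: [0.6, -0.3, -2.1]
grip_width: 0.0378
grasp_force: 60.9
```

Call:
drive_tool([
  [[0.2, -9, 0], [0, 0, 7], 0],
  [[0.2, -9, 0], [0, 0, 7], 0],
  [[0.2, -9, 0], [0, 0, 7], 0],
  [[0.2, -9, 0], [0, 0, 7], 0],
  [[0.2, -9, 0], [0, 0, 7], 0],
  [[0.2, -9, 0], [0, 0, 7], 0],
  [[0.2, -9, 0], [0, 0, 7], 0],
  [[0, 0, 0], [0, 0, 0], 0],
])

```text
clock: 15.3
eef_pos: [0.4933, 0.0703, 0.0713]
tool_rot: [0.997, -0.079, 0.0, 0.0]
ft_force: [-0.1, 1.0, -1.8]
grip_width: 0.0381
grasp_force: 60.9
```

```bash
python3 st.py -5,-17
```

```text
t 15.3 p [493.3  70.3  71.3] incase [ -4.9 -16.2] phi -99.0 z [ 0.    -0.001 -1.   ] q [ 0.14  0.37 -0.26  0.94 -0.   -2.84] w 38.1 g 60.9 F [-0.1  1.  -1.8]
-5,-17 -> [492.5  70.6] delta [-0.8  0.3]
```

Call:
drive_tool([
  [[0, 0, -35], [0, 0, 0], 0],
  [[0, 0, -19], [0, 0, 0], 0],
  [[0, 0, -5], [0, 0, 0], 0],
  [[0, 0, 0], [0, 0, 0], 0],
  [[0, 0, 0], [0, 0, 0], 0.52],
  [[0, 0, 0], [0, 0, 0], 0.52],
  [[0, 0, 20], [0, 0, 0], 0.52],
  [[0, 0, 30], [0, 0, 0], 0.52],
])

```text
clock: 15.97
eef_pos: [0.4908, 0.0715, 0.0605]
tool_rot: [0.997, -0.079, -0.003, 0.001]
ft_force: [-0.0, 0.6, -0.2]
grip_width: 0.0444
grasp_force: 0.0
```

Call:
drive_tool([
  [[2.8, 18, 0], [0, 0, 0], 0],
  [[2.8, 18, 0], [0, 0, 0], 0],
  [[0, 0, 0], [0, 0, 0], 0],
  [[0, 0, 0], [0, 0, 0], 0],
  [[0, 0, -30], [0, 0, 0], 0],
  [[0, 0, -18], [0, 0, 0], 0],
  [[0, 0, 0], [0, 0, 0], 0],
])

```text
clock: 16.55
eef_pos: [0.4953, 0.1062, 0.0108]
tool_rot: [0.997, -0.079, -0.004, 0.001]
ft_force: [-0.5, -1.1, -1.5]
grip_width: 0.0003
grasp_force: 0.0
```

```bash
python3 st.py -22,-17
```

```text
t 16.55 p [495.3 106.2  10.8] incase [-40.6 -19.8] phi -99.1 z [-0.008 -0.002 -1.   ] q [ 0.21  0.47 -0.3   0.81 -0.   -2.77] w 0.3 g 0.0 F [-0.5 -1.1 -1.5]
-22,-17 -> [495.1  87.4] delta [ -0.2 -18.8]
```

Call:
drive_tool([
  [[-0.6, -4, 0], [0, 0, 0], 0],
  [[-0.6, -4, 0], [0, 0, 0], 0],
  [[-0.6, -4, 0], [0, 0, 0], 0],
  [[-0.5, -3, 0], [0, 0, 0], 0],
  [[-0.3, -2, 0], [0, 0, 0], 0],
])

```text
clock: 16.97
eef_pos: [0.4974, 0.0904, 0.0156]
tool_rot: [0.997, -0.079, 0.001, -0.001]
ft_force: [-1.5, 1.8, 2.3]
grip_width: -0.0002
grasp_force: 1.8
```

Call:
drive_tool([
  [[-0.3, -2, 0], [0, 0, 0], 0],
])

```text
clock: 17.05
eef_pos: [0.4972, 0.0889, 0.0155]
tool_rot: [0.997, -0.079, 0.001, -0.001]
ft_force: [0.5, 3.3, 4.4]
grip_width: 0.0
grasp_force: 2.4
```

Call:
drive_tool([
  [[-0.2, -1, 0], [0, 0, 0], 0],
])

```text
clock: 17.13
eef_pos: [0.4971, 0.0881, 0.0155]
tool_rot: [0.997, -0.079, 0.001, -0.001]
ft_force: [0.6, 2.9, 4.2]
grip_width: -0.0002
grasp_force: 3.1
```

```bash
python3 st.py -22,-17
```

```text
t 17.13 p [497.1  88.1  15.5] incase [-23.  -15.1] phi -99.0 z [ 0.003  0.002 -1.   ] q [ 0.17  0.45 -0.31  0.81  0.   -2.81] w -0.2 g 3.1 F [0.6 2.9 4.2]
-22,-17 -> [495.1  87.4] delta [-2.  -0.7]
```

Call:
drive_tool([
  [[-0.2, -1.3, 0], [0, 0, 0], 0],
])

```text
clock: 17.22
eef_pos: [0.4971, 0.0872, 0.0156]
tool_rot: [0.997, -0.079, 0.001, -0.001]
ft_force: [0.3, 4.2, 6.0]
grip_width: -0.0001
grasp_force: 3.3
```

Call:
drive_tool([
  [[-0.2, -1.3, 0], [0, 0, 0], 0],
])

```text
clock: 17.3
eef_pos: [0.497, 0.086, 0.0155]
tool_rot: [0.997, -0.079, 0.002, -0.001]
ft_force: [1.2, 3.7, 5.8]
grip_width: 0.0001
grasp_force: 3.2
```

Call:
drive_tool([
  [[0.5, 3, 2], [0, 0, 0], 0],
  [[1, 4, 40], [0, 0, 0], 0],
  [[0, 0, 40], [0, 0, 0], 0],
])

```text
clock: 17.55
eef_pos: [0.4938, 0.0914, 0.0945]
tool_rot: [0.997, -0.079, -0.004, 0.002]
ft_force: [0.8, 0.3, 0.7]
grip_width: 0.0001
grasp_force: 0.0
```

```bash
python3 st.py
```

```text
t 17.55 p [493.8  91.4  94.5] incase [-25.8 -18.9] phi -99.0 z [-0.008 -0.003 -1.   ] q [ 0.18  0.36 -0.21  1.01 -0.   -2.8 ] w 0.1 g 0.0 F [0.8 0.3 0.7]
```

Call:
drive_tool([
  [[-5.4, -10, 35], [0, 0, -6.9], 0],
  [[-5.4, -16.9, 35], [0, 0, -6.9], 0],
  [[-5.4, -16.9, 32], [0, 0, -6.9], 0],
  [[-5.4, -16.9, 0], [0, 0, -6.9], 0],
  [[-5.4, -16.9, 0], [0, 0, -6.9], 0],
  [[-5.4, -16.9, 0], [0, 0, -6.9], 0],
  [[-5.4, -16.9, 0], [0, 0, -6.9], 0],
  [[-5.4, -16.9, 0], [0, 0, -6.9], 0],
])

```text
clock: 18.22
eef_pos: [0.4527, -0.0374, 0.198]
tool_rot: [0.845, -0.534, -0.0, 0.001]
ft_force: [0.3, 0.1, 0.1]
grip_width: 0.0
grasp_force: 0.0
```

Call:
drive_tool([
  [[-5.4, -16.9, 0], [0, 0, -6.9], 0],
  [[-5.4, -16.9, 0], [0, 0, -6.9], 0],
  [[-5.4, -16.9, 0], [0, 0, -6.9], 0],
  [[-5.4, -16.9, 0], [0, 0, -6.9], 0],
  [[-5.4, -16.9, 0], [0, 0, -6.9], 0],
  [[-5.4, -16.9, 0], [0, 0, -6.9], 0.7],
  [[-5.4, -16.9, 0], [0, 0, -6.9], 0.7],
  [[-5.4, -16.9, -20], [0, 0, -6.9], 0.7],
])

```text
clock: 18.88
eef_pos: [0.412, -0.1735, 0.1809]
tool_rot: [-0.502, 0.865, -0.003, 0.001]
ft_force: [2.1, -0.6, -0.6]
grip_width: 0.0357
grasp_force: 0.0
```

Call:
drive_tool([
  [[-5.4, -16.9, -30], [0, 0, -6.9], 0.7],
  [[-5.4, -16.9, -30], [0, 0, -6.9], 0.7],
  [[-5.4, -16.9, -30], [0, 0, -6.9], 0.7],
  [[-5.4, -16.9, -30], [0, 0, -6.9], 0.7],
  [[0, -6, 0], [0, 0, 0], 0.7],
  [[0, 0, 0], [0, 0, 0], 0.7],
])

```text
clock: 19.38
eef_pos: [0.387, -0.2454, 0.0568]
tool_rot: [-0.283, 0.959, 0.002, -0.002]
ft_force: [0.3, -0.1, 0.6]
grip_width: 0.0595
grasp_force: 0.0
```

```bash
python3 st.py; python3 look.py; python3 - <<'E'
import cv2;cv2.imwrite("pics/v4.png",cv2.resize(cv2.imread("pics/look.png"),None,fx=5,fy=5))
E
```

```text
t 19.38 p [ 387.  -245.4   56.8] incase [323.6 -71.9] phi 122.9 z [-0.005  0.002 -1.   ] q [-0.56  0.32 -0.38  0.87 -0.   -1.14] w 59.5 g 0.0 F [ 0.3 -0.1  0.6]
pipe 639 case x,y [45.5  0.7] yaw 0.4 0.09
end_cap 153 case x,y [-41.5 -59.4] yaw 3.4 0.194
```

View pics/v4.png

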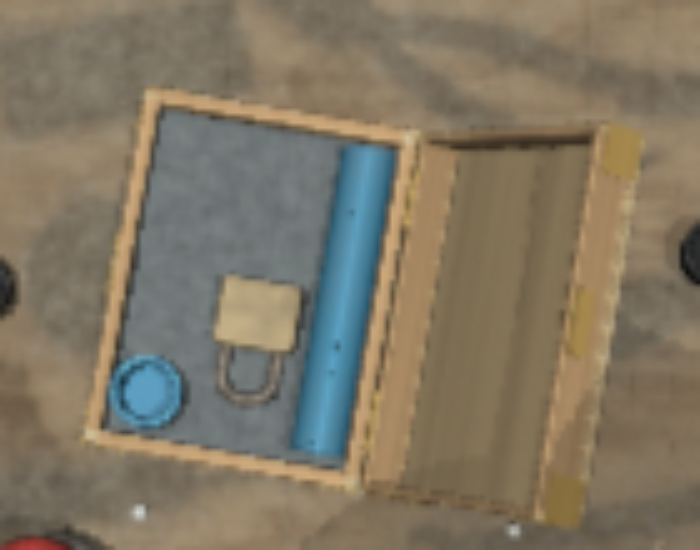

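Call:
drive_tool([
  [[0.5, 1, -30], [0, 0, 0], 0.7],
  [[0, 0, -15], [0, 0, 0], 0.7],
  [[0, 0, -5], [0, 0, 0], 0.7],
  [[0, 0, 0], [0, 0, 0], 0],
  [[0, 0, 0], [0, 0, 0], 0],
  [[0, 0, 0], [0, 0, 0], 0],
  [[0, 0, 0], [0, 0, 0], 0],
  [[0, 0, 0], [0, 0, 0], 0],
])

```text
clock: 20.1
eef_pos: [0.3909, -0.2447, 0.0099]
tool_rot: [-0.284, 0.959, -0.001, 0.001]
ft_force: [0.7, 0.5, 6.1]
grip_width: 0.0384
grasp_force: 61.0
```

```bash
python3 st.py -4,42; python3 - <<'E'
from fit import *
c=camera("top");a=-1.7275;C=np.array([.5085,.063]);R=np.array([[np.cos(a),np.sin(a)],[-np.sin(a),np.cos(a)]])
for n,u in dict(tl=(228,276),tr=(301,284),br=(297,351),bl=(214,343),shack=(245,404)).items():
    p=onz(c,(260+u[0]/5-.4,180+u[1]/5-.4),.022 if n!="shack" else .014);print(n,np.round(R@(p[:2]-C)*1e3,1))
E
```

```text
t 20.1 p [ 390.9 -244.7    9.9] incase [322.3 -68.1] phi 123.0 z [ 0.003 -0.002 -1.   ] q [-0.56  0.39 -0.43  0.74  0.   -1.14] w 38.4 g 61.0 F [0.7 0.5 6.1]
-4,42 -> [550.6  60.4] delta [159.7 305.1]
tl [-11.2   2.3]
tr [24.5  4.5]
br [ 28.3 -28. ]
bl [-12.1 -31.1]
shack [  7.5 -57.4]
```

Call:
drive_tool([
  [[0, 0, 35], [0, 0, 0], 0],
  [[0, 0, 41], [0, 0, -4.2], 0],
  [[0, 0, 41], [0, 0, -4.2], 0],
  [[16, 30, 23], [0, 0, -4.2], 0],
  [[16, 30, 23], [0, 0, -4.2], 0],
  [[16, 30, 23], [0, 0, -4.2], 0],
  [[16, 30.5, 0], [0, 0, -4.2], 0],
  [[16, 30.5, 0], [0, 0, -4.2], 0],
])

```text
clock: 20.82
eef_pos: [0.4713, -0.0921, 0.1971]
tool_rot: [-0.029, 1.0, -0.001, 0.003]
ft_force: [0.7, -1.2, -0.7]
grip_width: 0.0383
grasp_force: 60.5
```

Call:
drive_tool([
  [[16, 30.5, 0], [0, 0, -4.2], 0],
  [[16, 30.5, 0], [0, 0, -4.2], 0],
  [[16, 30.5, 0], [0, 0, -4.2], 0],
  [[16, 30.5, 0], [0, 0, 0], 0],
  [[16, 30.5, 0], [0, 0, 0], 0],
  [[0, 0, -40], [0, 0, 0], 0],
  [[0, 0, -40], [0, 0, 0], 0],
  [[0, 0, 0], [0, 0, 0], 0],
])

```text
clock: 21.48
eef_pos: [0.5434, 0.0596, 0.107]
tool_rot: [0.078, 0.997, -0.001, -0.007]
ft_force: [-1.7, 0.8, -1.1]
grip_width: 0.0382
grasp_force: 60.6
```

```bash
python3 st.py -4,43.5
```

```text
t 21.48 p [543.4  59.6 107. ] incase [-2.1 35. ] phi 81.1 z [-0.015 -0.002 -1.   ] q [ 0.11  0.43 -0.07  1.09 -0.    0.27] w 38.2 g 60.6 F [-1.7  0.8 -1.1]
-4,43.5 -> [552.1  60.2] delta [8.7 0.6]
```

Call:
drive_tool([
  [[4, 0.6, -30], [0, 0, 0], 0],
  [[0, 0, -15], [0, 0, 0], 0],
  [[0, 0, 0], [0, 0, 0], 0],
  [[0, 0, 0], [0, 0, 0], 0],
])

```text
clock: 21.82
eef_pos: [0.5534, 0.0596, 0.0703]
tool_rot: [0.079, 0.997, -0.0, -0.0]
ft_force: [0.4, -0.2, 0.3]
grip_width: 0.0384
grasp_force: 60.6
```

```bash
python3 st.py -4,43.5
```

```text
t 21.82 p [553.4  59.6  70.3] incase [-3.6 44.9] phi 80.9 z [-0.001 -0.    -1.   ] q [ 0.11  0.47 -0.1   1.   -0.    0.27] w 38.4 g 60.6 F [ 0.4 -0.2  0.3]
-4,43.5 -> [552.1  60.2] delta [-1.3  0.6]
```

Call:
drive_tool([
  [[-1.3, 0.2, -35], [0, 0, 0], 0],
  [[0, 0, -17], [0, 0, 0], 0],
  [[0, 0, -4], [0, 0, 0], 0],
  [[0, 0, -1], [0, 0, 0], 0],
  [[0, 0, 0], [0, 0, 0], 0.52],
  [[0, 0, 0], [0, 0, 0], 0.52],
  [[0, 0, 20], [0, 0, 0], 0.52],
  [[0, 0, 30], [0, 0, 0], 0.52],
])

```text
clock: 22.48
eef_pos: [0.5501, 0.0598, 0.0614]
tool_rot: [0.079, 0.997, -0.0, -0.003]
ft_force: [-0.4, 0.4, 0.2]
grip_width: 0.0445
grasp_force: 0.0
```

Call:
drive_tool([
  [[2.8, 18, 0], [0, 0, 0], 0],
  [[2.8, 18, 0], [0, 0, 0], 0],
  [[0, 0, 0], [0, 0, 0], 0],
  [[0, 0, 0], [0, 0, 0], 0],
  [[0, 0, -25], [0, 0, 0], 0],
  [[0, 0, -18], [0, 0, 0], 0],
  [[0, 0, 0], [0, 0, 0], 0],
  [[0, 0, 0], [0, 0, 0], 0],
])

```text
clock: 23.15
eef_pos: [0.5565, 0.0952, 0.0186]
tool_rot: [0.079, 0.997, -0.001, -0.002]
ft_force: [0.4, -0.9, 0.2]
grip_width: 0.0
grasp_force: 0.0
```

```bash
python3 st.py -18,43.5
```

```text
t 23.15 p [556.5  95.2  18.6] incase [-39.3  42.3] phi 80.9 z [-0.003 -0.001 -1.   ] q [ 0.17  0.55 -0.13  0.9  -0.    0.33] w 0.0 g 0.0 F [ 0.4 -0.9  0.2]
-18,43.5 -> [554.3  74. ] delta [ -2.2 -21.2]
```

Call:
drive_tool([
  [[-0.8, -5, -2], [0, 0, 0], 0],
  [[-0.8, -5, 0], [0, 0, 0], 0],
  [[-0.6, -4, 0], [0, 0, 0], 0],
  [[-0.5, -3, 0], [0, 0, 0], 0],
  [[-0.3, -2, 0], [0, 0, 0], 0],
])

```text
clock: 23.57
eef_pos: [0.5554, 0.0767, 0.0182]
tool_rot: [0.079, 0.997, 0.0, 0.001]
ft_force: [0.5, 1.6, 1.5]
grip_width: -0.0
grasp_force: 0.9
```

Call:
drive_tool([
  [[-0.3, -2, 0], [0, 0, 0], 0],
])

```text
clock: 23.65
eef_pos: [0.5552, 0.0753, 0.0182]
tool_rot: [0.079, 0.997, 0.001, 0.001]
ft_force: [1.0, 4.6, 2.9]
grip_width: -0.0
grasp_force: 2.9
```

Call:
drive_tool([
  [[-0.3, -1.5, 0], [0, 0, 0], 0],
])

```text
clock: 23.73
eef_pos: [0.555, 0.0751, 0.0182]
tool_rot: [0.079, 0.997, 0.002, 0.001]
ft_force: [0.4, 7.2, 3.3]
grip_width: 0.0
grasp_force: 4.1
```

Call:
drive_tool([
  [[-0.3, -1.5, 0], [0, 0, 0], 0],
])

```text
clock: 23.82
eef_pos: [0.5547, 0.0749, 0.0183]
tool_rot: [0.078, 0.997, 0.003, 0.001]
ft_force: [-0.1, 10.6, 4.5]
grip_width: -0.0
grasp_force: 5.7
```

```bash
python3 st.py -18,43.5
```

```text
t 23.82 p [554.7  74.9  18.3] incase [-18.9  43.8] phi 81.0 z [ 0.002  0.006 -1.   ] q [ 0.13  0.53 -0.15  0.88  0.01  0.29] w -0.0 g 5.7 F [-0.1 10.6  4.5]
-18,43.5 -> [554.3  74. ] delta [-0.4 -0.9]
```

Call:
drive_tool([
  [[1.6, 11, 0], [0, 0, 0], 0],
  [[-28.5, 4.5, 0], [0, 0, 0], 0],
  [[-28.5, 4.5, -2], [0, 0, 0], 0],
  [[0, 0, 0], [0, 0, 0], 0],
  [[-0.5, -3, 0], [0, 0, 0], 0],
  [[-0.5, -3, 0], [0, 0, 0], 0],
])

```text
clock: 24.32
eef_pos: [0.498, 0.0864, 0.0155]
tool_rot: [0.078, 0.997, -0.0, 0.0]
ft_force: [-0.2, 0.5, 2.5]
grip_width: 0.0001
grasp_force: 0.9
```

Call:
drive_tool([
  [[-0.3, -2, 0], [0, 0, 0], 0],
])

```text
clock: 24.4
eef_pos: [0.4986, 0.0838, 0.0157]
tool_rot: [0.079, 0.997, -0.0, 0.001]
ft_force: [-0.0, -0.2, 0.3]
grip_width: -0.0001
grasp_force: 0.0
```

Call:
drive_tool([
  [[-0.3, -1.5, 0], [0, 0, 0], 0],
])

```text
clock: 24.48
eef_pos: [0.4982, 0.0821, 0.0156]
tool_rot: [0.079, 0.997, -0.0, 0.001]
ft_force: [0.3, 0.6, 0.7]
grip_width: -0.0001
grasp_force: 0.7
```

```bash
python3 st.py -18,-15
```

```text
t 24.48 p [498.2  82.1  15.6] incase [-17.3 -13.1] phi 80.9 z [ 0.002 -0.    -1.   ] q [ 0.16  0.45 -0.31  0.81 -0.    0.32] w -0.1 g 0.7 F [0.3 0.6 0.7]
-18,-15 -> [496.5  83.1] delta [-1.7  1. ]
```

Call:
drive_tool([
  [[-0.2, -1.5, 0], [0, 0, 0], 0],
])

```text
clock: 24.57
eef_pos: [0.4979, 0.081, 0.0156]
tool_rot: [0.079, 0.997, 0.0, 0.001]
ft_force: [-0.2, 1.6, 1.1]
grip_width: -0.0002
grasp_force: 1.1
```

Call:
drive_tool([
  [[-0.2, -1.5, 0], [0, 0, 0], 0],
])

```text
clock: 24.65
eef_pos: [0.4975, 0.0797, 0.0156]
tool_rot: [0.079, 0.997, 0.0, 0.001]
ft_force: [0.7, 1.8, 1.0]
grip_width: -0.0001
grasp_force: 1.4
```

Call:
drive_tool([
  [[1, 6, 0], [0, 0, 0], 0],
  [[0.5, 3, 40], [0, 0, 0], 0],
  [[-2, -7, 40], [0, 0, 0], 0],
  [[0, -17, 36], [0, 0, 0], 0],
])

```text
clock: 24.98
eef_pos: [0.4955, 0.0659, 0.1324]
tool_rot: [0.077, 0.997, 0.0, -0.001]
ft_force: [2.1, -0.6, 0.7]
grip_width: -0.0001
grasp_force: 0.0
```

```bash
python3 st.py; python3 - <<'E'
p=(540,-269.2)
from h import *
o=get_obs()["eef_pos"]*1e3;print(np.round([p[0]-o[0],p[1]-o[1]],1))
E
```

```text
t 24.98 p [495.5  65.9 132.4] incase [ -0.9 -13.3] phi 81.1 z [-0.002  0.    -1.   ] q [ 0.13  0.31 -0.17  1.09  0.    0.29] w -0.1 g 0.0 F [ 2.1 -0.6  0.7]
[  44.5 -335.1]
```

Call:
drive_tool([
  [[2, -10, 38], [0, 0, 0], 0],
  [[4, -30, 25], [0, 0, 0], 0],
  [[5, -36.6, 0], [0, 0, 1.2], 0],
  [[5, -36.6, 0], [0, 0, 1.2], 0],
  [[5, -36.6, 0], [0, 0, 1.2], 0],
  [[5, -36.6, 0], [0, 0, 1.2], 0],
  [[5, -36.6, 0], [0, 0, 1.2], 0],
  [[5, -36.6, 0], [0, 0, 1.2], 0.75],
])

```text
clock: 25.65
eef_pos: [0.5319, -0.1966, 0.1941]
tool_rot: [0.016, 1.0, -0.0, -0.0]
ft_force: [1.1, 0.5, 1.0]
grip_width: 0.0111
grasp_force: 0.0
```

Call:
drive_tool([
  [[5, -36.6, 0], [0, 0, 1.2], 0.75],
  [[4, -36.6, 0], [0, 0, 0.2], 0.75],
  [[0, 0, -40], [0, 0, 0], 0.75],
  [[0, 0, -40], [0, 0, 0], 0.75],
  [[0, 0, -25], [0, 0, 0], 0.75],
  [[0, 0, 0], [0, 0, 0], 0.75],
  [[0, 0, 0], [0, 0, 0], 0.75],
])

```text
clock: 26.23
eef_pos: [0.5397, -0.2675, 0.0877]
tool_rot: [0.004, 1.0, 0.001, -0.002]
ft_force: [-0.5, -0.4, 0.8]
grip_width: 0.0641
grasp_force: 0.0
```

```bash
python3 st.py; python3 look.py; python3 - <<'E'
import cv2;cv2.imwrite("pics/v5.png",cv2.resize(cv2.imread("pics/look.png"),None,fx=5,fy=5))
E
```

```text
t 26.23 p [ 539.7 -267.5   87.7] incase [321.5  82.4] phi 89.5 z [-0.004  0.002 -1.   ] q [-0.46  0.54  0.06  1.1  -0.   -0.45] w 64.1 g 0.0 F [-0.5 -0.4  0.8]
pipe 624 case x,y [45.8 -1. ] yaw -0.1 0.114
end_cap 154 case x,y [-40.8 -60. ] yaw 2.6 0.183
```

View pics/v5.png

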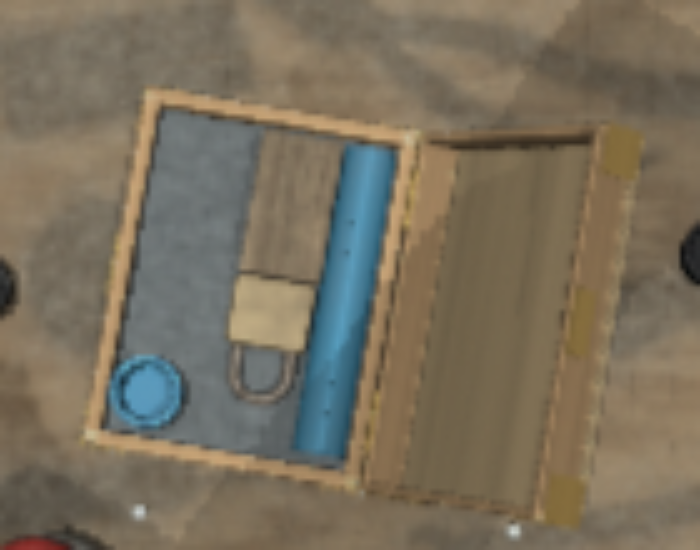

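Call:
drive_tool([
  [[0, 5, 40], [0, 0, 0], 0],
  [[0, 10, 40], [0, 0, 0], 0],
  [[-5, 31, 25], [0, 0, 0], 0],
  [[-5, 37, 0], [0, 0, -1.4], 0],
  [[-5, 37, 0], [0, 0, -1.4], 0],
  [[-5, 37, 0], [0, 0, -1.4], 0],
  [[-5, 37, 0], [0, 0, -1.4], 0],
  [[-5, 37, 0], [0, 0, -1.4], 0],
])

```text
clock: 26.95
eef_pos: [0.5123, -0.0354, 0.1982]
tool_rot: [0.065, 0.998, -0.0, 0.004]
ft_force: [0.7, -0.2, -0.3]
grip_width: -0.0002
grasp_force: 0.0
```

Call:
drive_tool([
  [[-5, 37, 0], [0, 0, -1.4], 0],
  [[-5, 37, 0], [0, 0, 0], 0],
  [[-5, 37, 0], [0, 0, 0], 0],
  [[-5, 34, -20], [0, 0, 0], 0],
  [[-5, 0, -40], [0, 0, 0], 0],
  [[0, 0, -40], [0, 0, 0], 0],
  [[0, 0, -40], [0, 0, 0], 0],
  [[0, 0, 0], [0, 0, 0], 0],
])

```text
clock: 27.62
eef_pos: [0.482, 0.1078, 0.0504]
tool_rot: [0.076, 0.997, -0.001, -0.004]
ft_force: [-0.9, -0.7, -0.6]
grip_width: -0.0
grasp_force: 0.0
```

```bash
python3 st.py -41,-25
```

```text
t 27.62 p [482.  107.8  50.4] incase [-40.2 -33.1] phi 81.2 z [-0.008 -0.002 -1.   ] q [ 0.22  0.39 -0.29  0.9  -0.    0.37] w -0.0 g 0.0 F [-0.9 -0.7 -0.6]
-41,-25 -> [490.2 107.4] delta [ 8.2 -0.4]
```

Call:
drive_tool([
  [[6, -0.5, -10], [0, 0, 0], 0],
  [[0, 0, 0], [0, 0, 0], 0],
  [[0, 0, -25], [0, 0, 0], 0],
  [[-3, 0.5, 0], [0, 0, 0], 0],
  [[-2, 0.3, 0], [0, 0, 0], 0],
  [[0, 0, 0], [0, 0, 0], 0],
])

```text
clock: 28.12
eef_pos: [0.488, 0.1083, 0.0214]
tool_rot: [0.077, 0.997, 0.0, 0.001]
ft_force: [-0.2, -0.5, -0.7]
grip_width: -0.0002
grasp_force: 0.0
```

```bash
python3 st.py -41,-35
```

```text
t 28.12 p [488.  108.3  21.4] incase [-41.5 -27.4] phi 81.1 z [ 0.002  0.001 -1.   ] q [ 0.22  0.43 -0.32  0.82  0.    0.37] w -0.2 g 0.0 F [-0.2 -0.5 -0.7]
-41,-35 -> [480.3 109. ] delta [-7.7  0.7]
```

Call:
drive_tool([
  [[-2.5, 0.3, 0], [0, 0, 0], 0],
  [[-2, 0.3, 0], [0, 0, 0], 0],
])

```text
clock: 28.28
eef_pos: [0.4835, 0.109, 0.0209]
tool_rot: [0.077, 0.997, 0.0, 0.001]
ft_force: [-0.2, 0.1, -0.2]
grip_width: -0.0001
grasp_force: 0.1
```

Call:
drive_tool([
  [[-1.2, 0.2, 0], [0, 0, 0], 0],
])

```text
clock: 28.37
eef_pos: [0.4817, 0.1091, 0.0204]
tool_rot: [0.077, 0.997, 0.0, 0.001]
ft_force: [0.8, -0.3, -1.1]
grip_width: -0.0002
grasp_force: 0.1
```

Call:
drive_tool([
  [[-1.2, 0.2, 0], [0, 0, 0], 0],
])

```text
clock: 28.45
eef_pos: [0.4804, 0.1093, 0.02]
tool_rot: [0.077, 0.997, 0.0, 0.001]
ft_force: [0.3, 0.5, 0.5]
grip_width: 0.0001
grasp_force: 0.1
```

Call:
drive_tool([
  [[-1, 0.2, 0], [0, 0, 0], 0],
])

```text
clock: 28.53
eef_pos: [0.4792, 0.1094, 0.0197]
tool_rot: [0.077, 0.997, 0.0, 0.0]
ft_force: [0.4, -0.8, 0.5]
grip_width: -0.0
grasp_force: 0.3
```

```bash
python3 st.py -41,-35
```

```text
t 28.53 p [479.2 109.4  19.7] incase [-41.3 -36.2] phi 81.2 z [ 0.001  0.    -1.   ] q [ 0.22  0.43 -0.34  0.8  -0.    0.38] w -0.0 g 0.3 F [ 0.4 -0.8  0.5]
-41,-35 -> [480.3 109. ] delta [ 1.1 -0.4]
```

Call:
drive_tool([
  [[-1.2, 0.2, 0], [0, 0, 0], 0],
])

```text
clock: 28.62
eef_pos: [0.4789, 0.1096, 0.0198]
tool_rot: [0.077, 0.997, 0.0, 0.001]
ft_force: [3.1, -1.0, 1.1]
grip_width: 0.0004
grasp_force: 1.6
```

Call:
drive_tool([
  [[-1.2, 0.2, 0], [0, 0, 0], 0],
])

```text
clock: 28.7
eef_pos: [0.4788, 0.1098, 0.0201]
tool_rot: [0.077, 0.997, 0.0, 0.002]
ft_force: [5.1, -0.7, 1.5]
grip_width: -0.0001
grasp_force: 2.8
```

Call:
drive_tool([
  [[0, 0, 0], [0, 0, 0], 0],
])

```text
clock: 28.78
eef_pos: [0.4788, 0.1099, 0.0201]
tool_rot: [0.077, 0.997, 0.0, 0.002]
ft_force: [5.7, -1.0, 0.9]
grip_width: -0.0002
grasp_force: 2.5
```

```bash
python3 st.py
```

```text
t 28.78 p [478.8 109.9  20.1] incase [-41.7 -36.7] phi 81.1 z [ 0.004  0.    -1.   ] q [ 0.23  0.42 -0.34  0.8  -0.    0.38] w -0.2 g 2.5 F [ 5.7 -1.   0.9]
```

Call:
drive_tool([
  [[5, -1, 3], [0, 0, 0], 0],
  [[0, 0, 41], [0, 0, 0], 0],
  [[0, -20, 36], [0, 0, 0], 0],
  [[0, -20, 36], [0, 0, 0], 0],
  [[4, -20, 36], [0, 0, 0], 0],
  [[4, -33, 20], [0, 0, 1.4], 0],
  [[6, -36, 0], [0, 0, 1.4], 0],
  [[6, -36, 0], [0, 0, 1.4], 0],
])

```text
clock: 29.45
eef_pos: [0.5018, -0.0571, 0.1931]
tool_rot: [0.039, 0.999, 0.0, 0.001]
ft_force: [0.6, 0.3, -0.4]
grip_width: 0.0
grasp_force: 0.0
```

Call:
drive_tool([
  [[6, -36, 0], [0, 0, 1.4], 0],
  [[6, -36, 0], [0, 0, 1.4], 0],
  [[6, -36, 0], [0, 0, 1.6], 0],
  [[6, -36, 0], [0, 0, 0], 0.75],
  [[6, -36, 0], [0, 0, 0], 0.75],
  [[6, -35, 0], [0, 0, 0], 0.75],
  [[0, 0, -40], [0, 0, 0], 0.75],
  [[0, 0, -40], [0, 0, 0], 0.75],
])

```text
clock: 30.12
eef_pos: [0.5393, -0.2745, 0.1125]
tool_rot: [0.004, 1.0, -0.001, 0.003]
ft_force: [0.5, 0.4, -1.3]
grip_width: 0.0605
grasp_force: 0.0
```

Call:
drive_tool([
  [[0, 0, -20], [0, 0, 0], 0.75],
  [[0, 0, 0], [0, 0, 0], 0.75],
  [[0, 0, 0], [0, 0, 0], 0.75],
])

```text
clock: 30.37
eef_pos: [0.5358, -0.2703, 0.0896]
tool_rot: [0.002, 1.0, 0.002, -0.003]
ft_force: [0.2, -0.6, 0.7]
grip_width: 0.0642
grasp_force: 0.0
```

```bash
python3 st.py
```

```text
t 30.37 p [ 535.8 -270.3   89.6] incase [324.9  78.9] phi 89.7 z [-0.005  0.003 -1.   ] q [-0.47  0.53  0.06  1.1   0.   -0.46] w 64.2 g 0.0 F [ 0.2 -0.6  0.7]
```

Call:
drive_tool([
  [[2, 0.5, -35], [0, 0, 0], 0.75],
  [[0, 0, -25], [0, 0, 0], 0.75],
  [[0, 0, -6], [0, 0, 0], 0.75],
  [[0, 0, 0], [0, 0, 0], 0.75],
  [[0, 0, 0], [0, 0, 0], 0.75],
])

```text
clock: 30.78
eef_pos: [0.5409, -0.2711, 0.0274]
tool_rot: [0.002, 1.0, -0.001, 0.001]
ft_force: [0.7, -0.8, 0.9]
grip_width: 0.0642
grasp_force: 0.0
```

```bash
python3 st.py
```

```text
t 30.78 p [ 540.9 -271.1   27.4] incase [325.   84.1] phi 89.8 z [ 0.002 -0.001 -1.   ] q [-0.46  0.6  -0.01  0.96  0.   -0.46] w 64.2 g 0.0 F [ 0.7 -0.8  0.9]
```

Call:
drive_tool([
  [[0, 1, -4], [0, 0, 0], 0.75],
  [[0, 0, 0], [0, 0, 0], 0],
  [[0, 0, 0], [0, 0, 0], 0],
  [[0, 0, 0], [0, 0, 0], 0],
  [[0, 0, 0], [0, 0, 0], 0],
  [[0, 0, 0], [0, 0, 0], 0],
])

```text
clock: 31.28
eef_pos: [0.5408, -0.2703, 0.0232]
tool_rot: [0.002, 1.0, -0.001, 0.001]
ft_force: [-1.1, -0.7, 6.4]
grip_width: 0.0433
grasp_force: 62.0
```

```bash
python3 st.py -34.5,18
```

```text
t 31.28 p [ 540.8 -270.3   23.2] incase [324.1  84. ] phi 89.8 z [ 0.003 -0.001 -1.   ] q [-0.46  0.6  -0.01  0.95  0.   -0.46] w 43.3 g 62.0 F [-1.1 -0.7  6.4]
-34.5,18 -> [531.7  94.3] delta [ -9.1 364.6]
```

Call:
drive_tool([
  [[0, 0, 25], [0, 0, 0], 0],
  [[0, 0, 40], [0, 0, 0], 0],
  [[0, 0, 40], [0, 0, 0], 0],
  [[0, 10, 40], [0, 0, 0], 0],
  [[0, 20, 36], [0, 0, 0], 0],
  [[-1, 36, 0], [0, 0, -1.1], 0],
  [[-1, 37, 0], [0, 0, -1.1], 0],
  [[-1, 37, 0], [0, 0, -1.1], 0],
])

```text
clock: 31.95
eef_pos: [0.5367, -0.1289, 0.2035]
tool_rot: [0.032, 0.999, -0.0, 0.001]
ft_force: [-0.0, 0.5, -1.6]
grip_width: 0.0435
grasp_force: 61.3
```

Call:
drive_tool([
  [[-1, 37, 0], [0, 0, -1.1], 0],
  [[-1, 37, 0], [0, 0, -1.1], 0],
  [[-1, 37, 0], [0, 0, -1.1], 0],
  [[-1, 37, 0], [0, 0, -1.1], 0],
  [[-1, 37, 0], [0, 0, -1.1], 0],
  [[-1, 30, -20], [0, 0, 0], 0],
  [[0, 10, -35], [0, 0, 0], 0],
  [[0, 0, -35], [0, 0, 0], 0],
  [[0, 0, -20], [0, 0, 0], 0],
])

```text
invalid input at $.increments: expected 1 to 8 rows
```

```bash
python3 st.py -34.5,18
```

```text
t 31.95 p [ 536.7 -128.9  203.5] incase [185.2  57.8] phi 86.3 z [ 0.002 -0.    -1.   ] q [-0.24  0.35  0.09  1.3   0.   -0.17] w 43.5 g 61.3 F [-0.   0.5 -1.6]
-34.5,18 -> [531.7  94.3] delta [ -5.  223.2]
```

Call:
drive_tool([
  [[-1, 37, 0], [0, 0, -1.1], 0],
  [[-1, 37, 0], [0, 0, -1.1], 0],
  [[-1, 37, 0], [0, 0, -1.1], 0],
  [[-1, 37, 0], [0, 0, -1.1], 0],
  [[-1, 37, 0], [0, 0, -1], 0],
  [[-1, 30, -20], [0, 0, 0], 0],
  [[0, 8, -35], [0, 0, 0], 0],
  [[0, 0, -35], [0, 0, 0], 0],
])

```text
clock: 32.62
eef_pos: [0.5318, 0.0966, 0.1129]
tool_rot: [0.076, 0.997, 0.001, 0.002]
ft_force: [0.8, 0.1, -0.5]
grip_width: 0.0436
grasp_force: 61.3
```

Call:
drive_tool([
  [[0, 0, -20], [0, 0, 0], 0],
  [[0, 0, 0], [0, 0, 0], 0],
  [[0, 0, 0], [0, 0, 0], 0],
])

```text
clock: 32.87
eef_pos: [0.5295, 0.0931, 0.0915]
tool_rot: [0.078, 0.997, -0.0, -0.002]
ft_force: [0.8, -0.3, -0.8]
grip_width: 0.043
grasp_force: 61.3
```

```bash
python3 st.py -34.5,18
```

```text
t 32.87 p [529.5  93.1  91.5] incase [-33.   16.1] phi 81.1 z [-0.003 -0.001 -1.   ] q [ 0.17  0.42 -0.13  1.03 -0.    0.33] w 43.0 g 61.3 F [ 0.8 -0.3 -0.8]
-34.5,18 -> [531.7  94.3] delta [2.2 1.2]
```

Call:
drive_tool([
  [[1, 1, -30], [0, 0, 0], 0],
  [[0, 0, -12], [0, 0, 0], 0],
  [[0, 0, 0], [0, 0, 0], 0],
  [[0, 0, 0], [0, 0, 0], 0],
  [[0, 0, 0], [0, 0, 0], 0],
])

```text
clock: 33.28
eef_pos: [0.5335, 0.0943, 0.0526]
tool_rot: [0.078, 0.997, 0.001, 0.002]
ft_force: [0.2, 0.1, -0.2]
grip_width: 0.0432
grasp_force: 61.3
```

```bash
python3 st.py -34.5,18
```

```text
t 33.28 p [533.5  94.3  52.6] incase [-34.8  19.8] phi 81.0 z [ 0.004  0.001 -1.   ] q [ 0.17  0.46 -0.17  0.93  0.    0.33] w 43.2 g 61.3 F [ 0.2  0.1 -0.2]
-34.5,18 -> [531.7  94.3] delta [-1.8 -0. ]
```

Call:
drive_tool([
  [[-1.3, 0.2, -6], [0, 0, 0], 0],
  [[0, 0, -5], [0, 0, 0], 0],
  [[0, 0, -5], [0, 0, 0], 0],
])

```text
clock: 33.53
eef_pos: [0.5309, 0.0945, 0.0347]
tool_rot: [0.078, 0.997, 0.0, 0.001]
ft_force: [0.6, 0.3, -1.1]
grip_width: 0.0432
grasp_force: 61.3
```

Call:
drive_tool([
  [[0, 0, -4], [0, 0, 0], 0],
  [[0, 0, -2], [0, 0, 0], 0],
  [[0, 0, 0], [0, 0, 0], 0],
])

```text
clock: 33.78
eef_pos: [0.5303, 0.0945, 0.0292]
tool_rot: [0.078, 0.997, -0.0, 0.0]
ft_force: [-2.2, -0.6, 7.3]
grip_width: 0.0434
grasp_force: 62.2
```

```bash
python3 st.py -34.5,18
```

```text
t 33.78 p [530.3  94.5  29.2] incase [-34.5  16.6] phi 81.1 z [ 0. -0. -1.] q [ 0.18  0.49 -0.2   0.88 -0.    0.33] w 43.4 g 62.2 F [-2.2 -0.6  7.3]
-34.5,18 -> [531.7  94.3] delta [ 1.4 -0.2]
```

Call:
drive_tool([
  [[0, 0, 0], [0, 0, 0], 0.6],
  [[0, 0, 0], [0, 0, 0], 0.6],
  [[0, 0, 20], [0, 0, 0], 0.6],
  [[0, 0, 40], [0, 0, 0], 0],
  [[0, 0, 40], [0, 0, 0], 0],
  [[0, 0, 40], [0, 0, 0], 0],
  [[-3, -20, 30], [0, 0, 0], 0],
  [[-7, -35, 0], [0, 0, 0], 0],
])

```text
clock: 34.45
eef_pos: [0.5254, 0.0417, 0.2055]
tool_rot: [0.075, 0.997, 0.002, 0.007]
ft_force: [1.8, -0.0, 0.6]
grip_width: 0.0003
grasp_force: 0.0
```

Call:
drive_tool([
  [[-8, -35, 0], [0, 0, 0], 0],
  [[-8, -35, 0], [0, 0, 0], 0],
  [[-9, -35, 0], [0, 0, 0], 0],
  [[-9, -35, 0], [0, 0, 0], 0],
  [[-9, -38, 0], [0, 0, 0], 0],
  [[0, 0, -35], [0, 0, 0], 0],
  [[0, 0, -35], [0, 0, 0], 0],
  [[0, 0, 0], [0, 0, 0], 0],
])

```text
clock: 35.12
eef_pos: [0.4721, -0.1382, 0.1222]
tool_rot: [0.079, 0.997, 0.001, -0.006]
ft_force: [-1.7, -0.0, -1.1]
grip_width: 0.0004
grasp_force: 0.0
```

```bash
python3 st.py 200,0; python3 look.py; python3 - <<'E'
from h import *
c=camera("side");a=cv2.resize(c["image"][170:300,240:360],(600,650));t=cv2.resize(cv2.imread("pics/look.png"),(420,330))
save("vs",a)
s=cv2.imread("pics/vs.png");im=np.zeros((600,800,3),np.uint8);im[:330,:420]=t;im[:433,400:800]=cv2.resize(s,(400,433));cv2.imwrite("pics/v6.png",im)
E
```

```text
t 35.12 p [ 472.1 -138.2  122.2] incase [204.4  -4.6] phi 80.9 z [-0.012  0.004 -1.   ] q [-0.28  0.31 -0.2   1.08  0.   -0.13] w 0.4 g 0.0 F [-1.7 -0.  -1.1]
200,0 -> [ 477.3 -134.5] delta [5.2 3.7]
pipe 619 case x,y [45.8  0.2] yaw 0.2 0.122
end_cap 158 case x,y [-40.9 -60.5] yaw 1.3 0.151
```

View pics/v6.png

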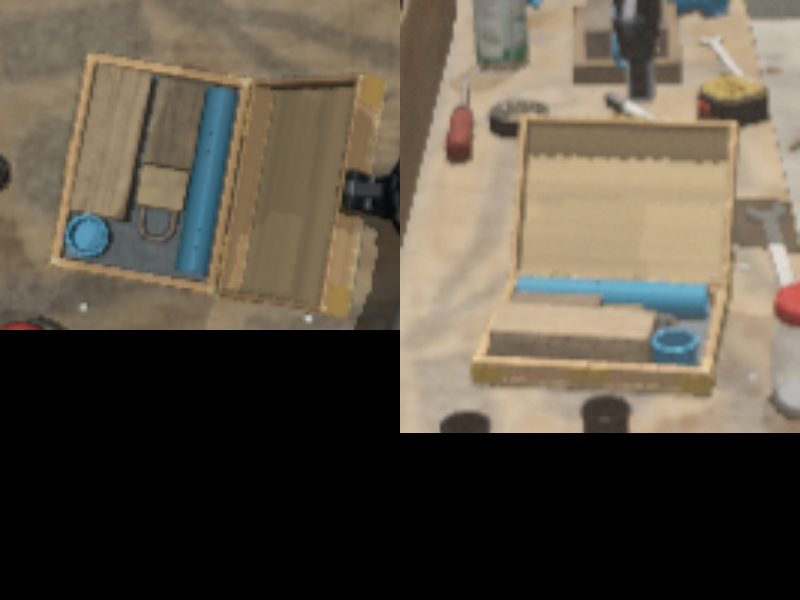

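Call:
drive_tool([
  [[1, 0, -26], [0, 0, 0], 0],
  [[0, 0, 0], [0, 0, 0], 0],
  [[2.8, 17.8, 0], [0, 0, 0], 0],
  [[1.9, 11.9, 11], [0, 0, 0], 0],
  [[0, 0, 0], [0, 0, 0], 0],
])

```text
clock: 35.63
eef_pos: [0.4856, -0.1075, 0.1169]
tool_rot: [0.076, 0.997, -0.0, 0.003]
ft_force: [0.4, 0.1, 1.3]
grip_width: 0.0005
grasp_force: 0.0
```

```bash
python3 st.py
```

```text
t 35.63 p [ 485.6 -107.5  116.9] incase [172.   4.] phi 81.2 z [ 0.005 -0.001 -1.   ] q [-0.22  0.31 -0.21  1.04  0.   -0.07] w 0.5 g 0.0 F [0.4 0.1 1.3]
```

Call:
drive_tool([
  [[-4, -25, 8], [0, 0, 0], 0],
  [[-0.5, -4, 0], [0, 0, 0], 0],
  [[0, 0, -25], [0, 0, 0], 0],
  [[0, 0, -12], [0, 0, 0], 0],
  [[0, 0, 0], [0, 0, 0], 0],
  [[0, 0, 0], [0, 0, 0], 0],
])

```text
clock: 36.13
eef_pos: [0.4785, -0.1378, 0.0847]
tool_rot: [0.078, 0.997, 0.0, -0.0]
ft_force: [-0.1, 0.7, 0.3]
grip_width: 0.0003
grasp_force: 0.0
```

```bash
python3 st.py; python3 - <<'E'
from h import *
c=camera("side")
C=np.array([.5085,.063]);a=-1.7275;ex=np.array([np.cos(a),np.sin(a)]);ey=np.array([-np.sin(a),np.cos(a)])
d=[x for x in silhouettes("case_lid",c)][:2]
for x in d: print(x["bbox"],round(x["conf"],2))
for th in (2.15,2.2,2.25,2.3):
    X=68+136*-np.cos(th);Z=21+136*np.sin(th)
    print(th,[np.round(proj(c,[*(C+X/1e3*ex+y/1e3*ey),Z/1e3])) for y in(-89,89)])
E
```

```text
t 36.13 p [ 478.5 -137.8   84.7] incase [203.1   1.7] phi 81.1 z [-0.001  0.    -1.   ] q [-0.28  0.35 -0.25  0.97  0.   -0.12] w 0.3 g 0.0 F [-0.1  0.7  0.3]
[273.8, 198.8, 343.1, 254.9] 0.95
2.15 [array([341., 206.]), array([276., 204.])]
2.2 [array([341., 206.]), array([276., 204.])]
2.25 [array([341., 207.]), array([277., 205.])]
2.3 [array([341., 208.]), array([277., 206.])]
```

Call:
drive_tool([
  [[1.6, 10, 3], [0, 0, 0], 0],
  [[1.6, 10, 5], [0, 0, 0], 0],
  [[1.6, 10, 7], [0, 0, 0], 0],
  [[1.6, 10, 7], [0, 0, 0], 0],
])

```text
clock: 36.57
eef_pos: [0.4851, -0.0974, 0.1075]
tool_rot: [0.078, 0.997, -0.001, 0.0]
ft_force: [-1.0, -4.0, 0.3]
grip_width: 0.0
grasp_force: 1.8
```

```bash
python3 st.py
```

```text
t 36.57 p [485.1 -97.4 107.5] incase [162.    1.9] phi 81.1 z [ 0.    -0.002 -1.   ] q [-0.2   0.32 -0.22  1.02 -0.   -0.04] w 0.0 g 1.8 F [-1.  -4.   0.3]
```

Call:
drive_tool([
  [[2.6, 16.3, 10], [0, 0, 0], 0],
  [[2.6, 16.3, 10], [0, 0, 0], 0],
  [[1.9, 11.5, 5], [0, 0, 0], 0],
  [[1.9, 11.5, 5], [0, 0, 0], 0],
  [[2.5, 15.8, 2], [0, 0, 0], 0],
  [[2.5, 15.8, 2], [0, 0, 0], 0],
])

```text
clock: 37.07
eef_pos: [0.4991, -0.0098, 0.1409]
tool_rot: [0.078, 0.997, -0.0, 0.0]
ft_force: [0.4, -1.7, -0.4]
grip_width: 0.0002
grasp_force: 1.0
```

```bash
python3 st.py
```

```text
t 37.07 p [499.1  -9.8 140.9] incase [73.4  2.1] phi 81.0 z [ 0.001 -0.001 -1.   ] q [-0.02  0.3  -0.16  1.11 -0.    0.14] w 0.2 g 1.0 F [ 0.4 -1.7 -0.4]
```

Call:
drive_tool([
  [[2.5, 15.8, -1], [0, 0, 0], 0],
  [[2.5, 15.8, -3], [0, 0, 0], 0],
  [[2.3, 14.8, -6], [0, 0, 0], 0],
  [[2.3, 14.8, -8], [0, 0, 0], 0],
])

```text
clock: 37.4
eef_pos: [0.509, 0.0521, 0.1231]
tool_rot: [0.078, 0.997, 0.0, 0.001]
ft_force: [0.0, -1.6, 1.4]
grip_width: -0.0003
grasp_force: 0.8
```

Call:
drive_tool([
  [[2, 12.4, -10], [0, 0, 0], 0],
  [[2, 12.4, -11], [0, 0, 0], 0],
])

```text
clock: 37.57
eef_pos: [0.5132, 0.0771, 0.1014]
tool_rot: [0.078, 0.997, 0.0, 0.001]
ft_force: [0.4, -2.1, 1.4]
grip_width: 0.0002
grasp_force: 0.6
```

```bash
python3 st.py
```

```text
t 37.57 p [513.2  77.1 101.4] incase [-14.6   2.4] phi 81.1 z [ 0.002  0.001 -1.   ] q [ 0.15  0.37 -0.17  1.03  0.    0.3 ] w 0.2 g 0.6 F [ 0.4 -2.1  1.4]
```

Call:
drive_tool([
  [[1.5, 9.4, -13], [0, 0, 0], 0],
  [[1.5, 9.4, -13], [0, 0, 0], 0],
  [[0.8, 5, -13], [0, 0, 0], 0],
])

```text
clock: 37.82
eef_pos: [0.5166, 0.101, 0.0613]
tool_rot: [0.077, 0.997, 0.001, 0.0]
ft_force: [0.8, 0.9, 1.9]
grip_width: -0.0004
grasp_force: 0.5
```

Call:
drive_tool([
  [[0.6, 4, -8], [0, 0, 0], 0],
])

```text
clock: 37.9
eef_pos: [0.5162, 0.1043, 0.0524]
tool_rot: [0.078, 0.997, -0.0, -0.001]
ft_force: [-0.9, -0.1, 0.9]
grip_width: 0.0004
grasp_force: 0.3
```

Call:
drive_tool([
  [[0, 0, -4], [0, 0, 0], 0],
])

```text
clock: 37.98
eef_pos: [0.516, 0.1044, 0.0488]
tool_rot: [0.077, 0.997, 0.0, -0.001]
ft_force: [-7.2, 3.1, 30.0]
grip_width: -0.0002
grasp_force: 16.2
```

Call:
drive_tool([
  [[0, 0, -3], [0, 0, 0], 0],
])

```text
clock: 38.07
eef_pos: [0.5161, 0.1044, 0.0487]
tool_rot: [0.078, 0.997, 0.001, -0.001]
ft_force: [-12.4, 0.4, 35.6]
grip_width: 0.0002
grasp_force: 17.7
```

```bash
python3 st.py
```

```text
t 38.07 p [516.1 104.4  48.7] incase [-42.1   1. ] phi 81.1 z [-0.002  0.002 -1.   ] q [ 0.2   0.44 -0.21  0.92  0.    0.35] w 0.2 g 17.7 F [-12.4   0.4  35.6]
```

Hard stop at z = 48.7 mm, and the shut lid's top is 49 mm, so it is closed. I'll retreat and check.

Call:
drive_tool([
  [[0, 0, 10], [0, 0, 0], 0],
  [[0, 0, 40], [0, 0, 0], 0],
  [[-20, -30, 20], [0, 0, 0], 0],
  [[-35, -20, 10], [0, 0, 0], 0],
  [[-35, -20, 0], [0, 0, 0], 0],
  [[-35, -20, 0], [0, 0, 0], 0],
  [[0, 0, 0], [0, 0, 0], 0],
  [[0, 0, 0], [0, 0, 0], 0],
])

```text
clock: 38.73
eef_pos: [0.3896, 0.0122, 0.1274]
tool_rot: [0.079, 0.997, 0.0, -0.0]
ft_force: [0.4, 0.6, 0.1]
grip_width: 0.0001
grasp_force: 0.0
```

```bash
python3 st.py; python3 - <<'E'
from h import *
c=camera("side");t=camera("top")
im=np.zeros((600,800,3),np.uint8);im[:400,:400]=cv2.resize(c["image"][190:320,240:370],(400,400));im[:400,400:]=cv2.resize(t["image"][170:310,250:390],(400,400));save("v7",im)
E
```

```text
t 38.73 p [389.6  12.2 127.4] incase [  68.7 -109.5] phi 80.9 z [-0.001  0.    -1.   ] q [ 0.03  0.11 -0.45  1.02  0.    0.19] w 0.1 g 0.0 F [0.4 0.6 0.1]
```

View pics/v7.png

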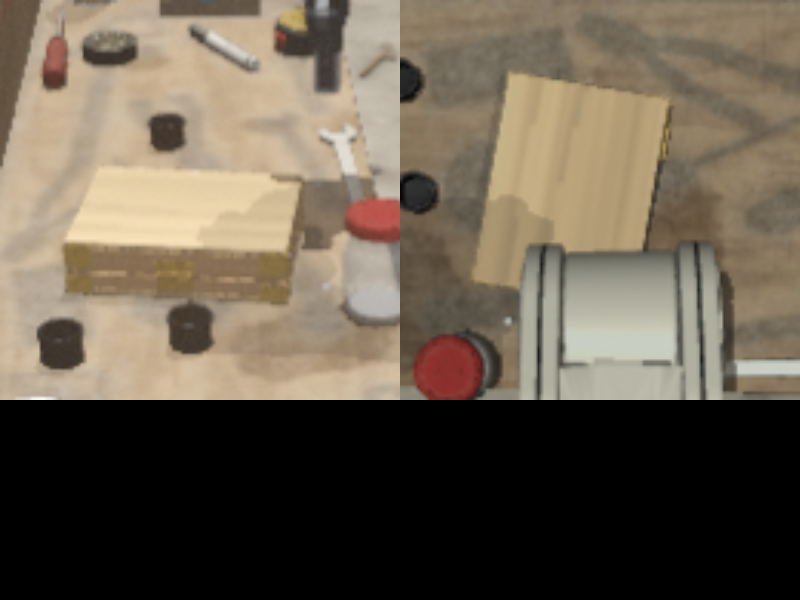

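The picture shows the lid fully shut with an even seam, and the robot is clear of everything.

```bash
python3 -c "from workcell import job_done; print(job_done())"
```

```text
the job is handed in; nothing more can be done
None
```

The pipe, both packers, the padlock and the blue end cap lie flat side by side in the case. The lid is fully shut, the tin, jar and tape measure were left alone, and I handed the job in at about 39 s; no verdict came back.

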